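# Fold out the crank handle and clamp the bangle in the press

## Task

Unfold the crank handle on top of the bangle press until it stands fully upright against its stop, and only then wind it clockwise (seen from above) to lower the pad onto the bangle, feeling for the load: stop as soon as the crank turns clearly harder than when it ran free, so that the bangle is clamped firmly but not crushed. Then let go, leaving the handle upright and the bangle clamped where it lies, and do not disturb the other things on the counter.

Things in the scene. Friction and masses are not known exactly. Their poses are not given: they have to be found in the camera images.
- press: Bangle press, bolted down; place and yaw differ each time. Grey base plate 130 x 190 x 20 mm, two steel columns, grey head 66 x 178 mm (top 168 mm above the counter) carrying the crank. Origin on the counter under the crank axis; its z is up.
- crank_axis (a point): Point on the crank's vertical turning axis, 204 mm above the counter, level with the handle's hinge. The steel crank arm (12 mm wide, 8 mm thick, its top 10 mm below this point) reaches out level from a hub 22 mm across on the axis (hub top 9 mm below this point). Lugs 16 x 20 mm at the arm's outer end hold the hinge pin and rise 8 mm above this point.
- handle_hinge (a point): Centre of the level hinge pin at the outer end of the crank arm, 75 mm from crank_axis at the same height; the pin is square to the arm. The handle folds about it. It travels round with the crank.
- handle_end (a point): Free end of the folding handle, 78 mm from handle_hinge. From 16 to 78 mm from the hinge it is a smooth black round grip 16 mm in diameter, a sleeve spinning freely about its own centre line. Folded, the handle lies above the arm, pointing from the hinge back towards the crank axis; unfolded, it stands straight up.
- handle (a joint): Folding angle of the handle (rad): 0 folded flat along the arm, 1.57 upright against its hard stop (working position); starts at 0 to 0.35. The hinge is stiff (0.3 N m, about 6 N at 50 mm from the pin) and stays where it is left. While cranking, a stronger push towards the crank axis folds it back: bear slightly outwards.
- crank (a joint): Crank angle (rad), grows clockwise seen from above, lowers the pad 10 mm per rad; range 0 to 7, starts at 0 to 0.6. Free, it needs about 0.5 N m (6.7 N along the circle at the handle); it stays where it is left. After contact (3 to 4.5 rad, differs each time) the force along the circle grows by 0.13 N per N of clamping. Good: about 3.5 N above free running.
- pad: Round grey pressure pad, 80 mm in diameter, 10 mm thick, under the press head on the crank axis; origin at the centre of its underside. It is sprung: clamping grows by about 12 N per mm of winding down (120 N per rad of crank). 25 to 30 N clamps well; below 12 N is loose, over 45 N too tight, over 60 N crushes the bangle.
- bangle: Plain brass-coloured band bangle in the press, loose, 68 mm outside, 58 mm inside, 10 mm high, lying flat under the pad; origin at the centre of its underside.
- anvil: Round steel anvil, 86 mm in diameter, on which the bangle lies; its top face is 46 mm above its origin, which is 0 to 14 mm above the counter (the anvil is set to a different height each time).
- tray: Grey jewellery tray 240 x 200 x 22 mm, to the left of the press; leave alone. Origin under its centre.
- bangle_a: Bangle 68 mm across, 6 mm high, in the tray; leave alone. Origin under its centre.
- bangle_b: Bangle 64 mm across, 8 mm high, in the tray; leave alone. Origin under its centre.
- ring_box: White ring box, 51 x 51 x 43 mm, close to the left of the press; leave alone. Origin under its centre.
- loupe: Folding loupe, about 74 x 36 x 20 mm, close to the right of the press; leave alone. Origin under its round lens housing.
- calculator: Desk calculator 190 x 140 x 29 mm, right of the press; leave alone. Origin under its centre.
- weight: Brass scale weight, 32 mm across, 48 mm high, left front; leave alone. Origin under its centre.
Things that resemble listed ones, but are neither listed nor needed, are in the scene too. Several things have the shape of the press; the one meant has the colours described above.

How it is judged:
On the way, in this order (a step that is already met when the one before it is completed fails the run):
1. the handle stands upright at its stop (within 7 degrees) (value of joint handle above 1.45 rad), for 0.2 s.
2. the pad bears on the bangle with at least 12 N (contact force between pad and bangle above 12 N), for 0.3 s.
At the end, for the whole second after the job is handed in: The handle stands upright (within 10 degrees of its stop), and the pad clamps the bangle at rest with 12 to 45 N, the bangle centred on the anvil within 12 mm (value of joint handle above 1.4 rad and contact force between pad and bangle between 12 and 45 N and horizontal distance between bangle and anvil below 0.012 m and linear speed of pad below 0.005 m/s); the robot touches nothing.
It fails at once if the bangle is crushed: clamped with more than 60 N (contact force between pad and bangle above 60 N).
It fails at once if the crank is wound before the handle stands upright, or with it folding back (more than 20 degrees off) (value of joint crank above 1.1 rad and value of joint handle below 1.2 rad).
It fails at once if a bystander is moved more than 30 mm (distance of any of tray, bangle_a, bangle_b, ring_box, loupe, calculator, weight from where it was at the start of the episode above 0.03 m).
It also fails if it takes over 72 s, if anything falls off the work surface, if the arm or the gripper's body presses on something with over 40 N, if the wrist force passes 120 N, or if a joint passes its speed limit or range.

## Robot

A 6-joint arm with a two-finger parallel gripper is mounted at the origin on the work surface. World frame = base frame: x ahead of the robot, y to its left, z up, the work surface at z = 0. Lengths are in m, angles in rad, forces in N, time in s.
With the tool pointing down it reaches from about 0.25 to 0.775 m from the base axis. Payload 4 kg.
Tool frame: the origin (TCP) lies between the finger pads; the fingertips stand 19 mm ahead of it and the grasp point (between the pads) is the TCP (robot.tip_reach is the y of the fingertips in the tool frame, in m); y points along the fingers, x is the direction in which the jaws open and shut, and the axes are right-handed (so a half turn about y gives the same grasp; the last joint's range is limited). The gripper opens to 94 mm and grips with 3 to 60 N. Pads are 16 mm wide; open, the fingers measure 119 mm over their backs; the gripper's body (75 mm by 177 mm) begins 78 mm behind the grasp point.
Start: joints at [1.214, 0.087, 1.371, -0, 1.684, -0.103], TCP at [0.138, 0.532, 0.225] pointing down, gripper open.
Joint ranges: [-3.1, 3.1], [-0.76, 2.03], [0.27, 2.55], [-1.08, 4.22], [0.17, 2.65], [-2.57, 2.57]. Speed limits (rad/s): [2.79, 2.79, 3.14, 3.14, 3.14, 3.14].

## Interface

Orientations are given as [roll, pitch, yaw] about the fixed x, y, z axes, in that order (R = Rz(yaw) Ry(pitch) Rx(roll)).
In Python, from bench import robot, imaging, order gives the robot as it stands.
- The arm moves only by the tool send_rows, never from a script. Its argument "moves" is text: rows parted by semicolons, each of 5 numbers parted by spaces: the gripper's target within -1 to 1 (shut at 1, half-way at 0, fully open at -1), then the shift along the tool's x, y, z in m, then the turn about the tool's y in degrees. In form: fingers tx ty tz roll; .... A call has exactly 10 rows; each row shifts and turns the commanded pose from where the row before left it, along the tool's axes as they then stand; what a row does not reach is not made up. A row lasts 1/12 s, in which the tool goes at most 41.7 mm and 7.16 degrees, less where a joint would pass 70% of its speed; a pose out of reach is approached as far as the arm can. A call with a gripper value outside its range is refused whole. The fingers move at their own pace and stop on an object; the grip force is fixed at half the most. Time passes only in rows, so rows that do not move let the fingers close, or fill a call up. It gives the time, the measured TCP pose, the force and the opening at its end, in the units of the state.
- robot.get_obs(): the state, without advancing time (a new reading comes with each control period).
- imaging.snapshot(name): name is "side" or "top" or "wrist"; returns a dict with "image" (400x640x3 uint8, red, green, blue), "mtx" (3x3 intrinsics, pixels), "R" (3x3) and "t" (3): a world point X has camera coordinates R X + t. Camera axes: x right, y down, z forward; pixel columns grow to the right and rows downward; lengths in m; the calibration is good to about 2 mm. A picture is of the moment at which its call begins. There is no depth.
- order.close_job(): hands the job in, once; it reports no verdict.
Trained networks look in a picture, given as the dict that the camera call returned (one of the last four; its "shot" number tells which), for a name from the list of things; names that differ only in an ending like _2 or _b are one class to them, and where a whole thing is asked for, a point or a joint stands for the part that bears it (a point fixed in the world has none). Each returns a list of dicts, best first, with "conf" (0 to 1); they miss things now and then, are a little off and sometimes report something else, mostly with a low value. They report only what shows in the picture. A call takes as long as a camera call. They do not tell look-alikes from the thing itself.
- imaging.recognise(picture, target): "centre" ([column, row] in pixels, amid what is visible of it).
- imaging.landmark_of(picture, target): "centre" ([column, row] in pixels: a listed point, or the origin of a listed thing).
The state is a dict: "time": time; "joint_positions": joint angles; "qvel": joint speeds; "joint_torque": joint torques, N m; "tool_pos": TCP position; "ee_rot": TCP orientation; "wrist_force": force on the tool from outside, world axes, zero at the start; "wrist_torque": the same for the moment, N m; "width": finger opening in m.
Only numpy, scipy, OpenCV 4.12 (cv2) and the standard library are available. Lean on these libraries where they do the work, as an engineer would, in place of code of your own. Each camera call takes 0.05 s, during which the arm holds its last target.

## Working session

There is one attempt and no reset: what is moved stays moved. The work goes in short steps, Python scripts to look and compute and a tool call to move; the robot and the scene stay as the last step left them, time stands still between calls to the robot, and variables do not carry over. Pictures are saved under pics/ and viewed, and the job is handed in when it is done.

Besides the shell and the picture viewer there is one more tool, called after ">>>" by a JSON object that holds its "name" and its "arguments". send_rows: Moves the arm, as the interface text tells. Its arguments: {"type":"object","properties":{"moves":{"type":"string"}},"required":["moves"]}

```bash
ls; mkdir -p pics; python3 - <<'E'
from bench import robot, imaging, order
import cv2
o=robot.get_obs(); print(o)
for n in ("side","top"):
    s=imaging.snapshot(n); cv2.imwrite(f"pics/{n}0.png",s["image"][:,:,::-1]); print(n,s["mtx"].tolist(),s["R"].tolist(),s["t"].tolist())
    for t in ("press","crank_axis","handle_hinge","handle_end","bangle","pad","anvil"):
        print(t,[(round(d["conf"],2),[round(float(v),1) for v in d["centre"]]) for d in imaging.landmark_of(s,t)[:4]])
E
```

```text
pics
{'time': 0.0, 'joint_positions': array([ 1.21388271e+00,  8.79428586e-02,  1.37227685e+00, -3.11147591e-06,
        1.68355077e+00, -1.03055325e-01]), 'qvel': array([-0.00090633,  0.00085252, -0.00171565, -0.00024914, -0.00059791,
       -0.00046939]), 'joint_torque': array([-2.28926720e-04, -3.40177917e+01, -3.02431226e+01,  7.18499604e-02,
        3.28727940e-02, -1.55641137e-04]), 'tool_pos': array([0.13793184, 0.53190267, 0.22329928]), 'ee_rot': array([-1.57057536,  0.0021666 ,  1.31693793]), 'wrist_force': array([-0.72471742,  0.08909962, -1.07079175]), 'wrist_torque': array([-0.01037184, -0.01318113,  0.04398375]), 'width': 0.09390146569915901}
side [[389.03251282444313, 0.0, 318.07852229569767], [0.0, 389.03251282444313, 202.57763531097635], [0.0, 0.0, 1.0]] [[-0.9975246649543211, -0.06790236209171978, 0.01827052353203432], [-0.05992374997196773, 0.6849317068296934, -0.7261388993633794], [0.036792485605986705, -0.7254363005817451, -0.6873052355403714]] [0.47553206095578215, 0.11471884296851484, 1.5249715359822928]
press [(0.95, [328.8, 269.6]), (0.66, [299.9, 216.1])]
cra
[... 490 characters left out ...]
03.26253729055261], [0.0, 0.0, 1.0]] [[-0.005548920137507801, -0.9999047632991175, 0.012636210549157879], [-0.9972988507460047, 0.00460806061626817, -0.07330598937368371], [0.0732407795289304, -0.013008847339095273, -0.9972294410540146]] [0.0065854891715660755, 0.5158109168352196, 1.5985435913775512]
press [(0.66, [255.4, 229.2]), (0.57, [334.0, 197.1])]
crank_axis [(0.94, [248.5, 229.5]), (0.8, [338.0, 190.9])]
handle_hinge [(0.71, [228.2, 251.7]), (0.68, [326.6, 210.9])]
handle_end [(0.51, [341.6, 190.6]), (0.42, [247.5, 232.2])]
bangle [(0.63, [164.0, 211.2]), (0.53, [167.9, 175.3])]
pad [(0.52, [335.1, 194.8]), (0.51, [338.8, 197.9]), (0.5, [253.5, 231.0])]
anvil [(0.44, [334.3, 195.2])]
```

View pics/side0.png

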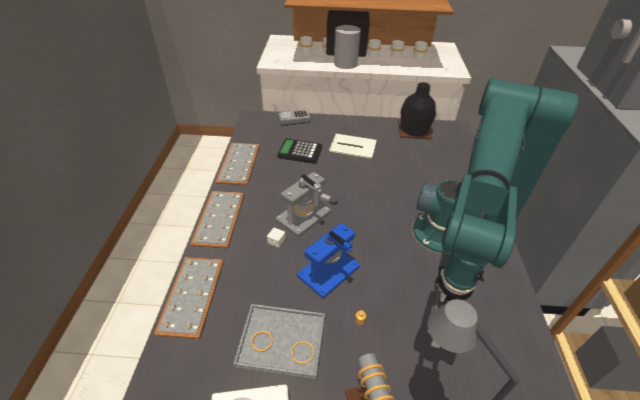

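View pics/top0.png

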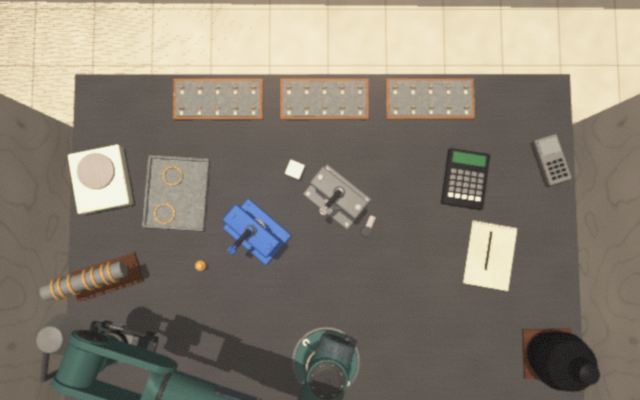

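```bash
python3 - <<'E'
import cv2,numpy as np
s=cv2.imread("pics/side0.png")[150:350,230:430]; t=cv2.imread("pics/top0.png")[130:290,190:390]
cv2.imwrite("pics/crop0s.png",cv2.resize(s,None,fx=3,fy=3,interpolation=cv2.INTER_CUBIC))
cv2.imwrite("pics/crop0t.png",cv2.resize(t,None,fx=3.7,fy=3.7,interpolation=cv2.INTER_CUBIC))
E
```

```text
(no output)
```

View pics/crop0s.png

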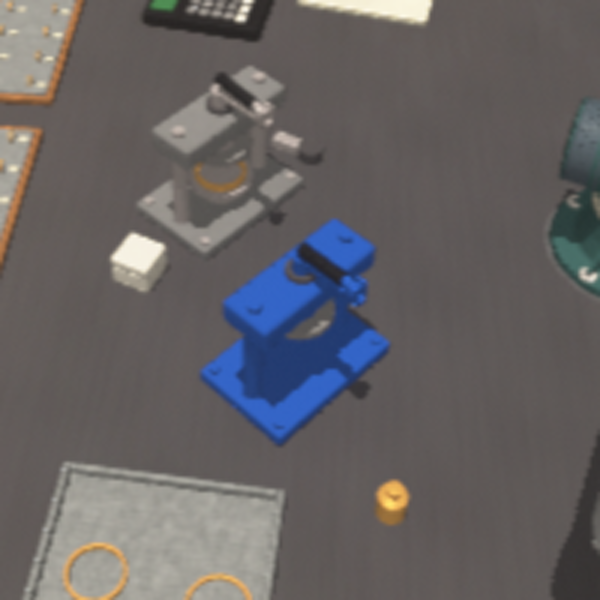

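View pics/crop0t.png

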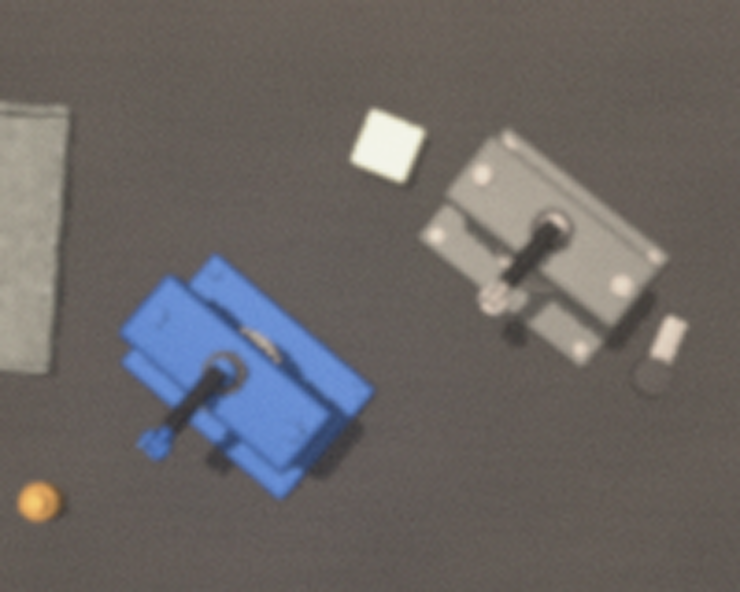

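The candidates are the blue press (top 255,230; side 328,265) and the grey press (top 338,195; side 302,205). The grey one, with grey base and head and steel columns, fits the description, and the crops confirm it. Next I'll localise its crank.

```bash
cat > h.py <<'E'
import numpy as np, cv2
from scipy.spatial.transform import Rotation
def ray(s,uv):
    K,R,t=map(np.array,(s["mtx"],s["R"],s["t"])); C=-R.T@t
    d=R.T@np.linalg.solve(K,[uv[0],uv[1],1]); return C,d
def atz(s,uv,z):
    C,d=ray(s,uv); return C+d*(z-C[2])/d[2]
def proj(s,X):
    p=np.array(s["mtx"])@(np.array(s["R"])@np.array(X)+np.array(s["t"])); return p[:2]/p[2]
def tri(a,ua,b,ub):
    A=[];B=[]
    M=np.zeros((3,3));v=np.zeros(3)
    for s,u in((a,ua),(b,ub)):
        C,d=ray(s,u);d/=np.linalg.norm(d);P=np.eye(3)-np.outer(d,d);M+=P;v+=P@C
    return np.linalg.solve(M,v)
E
python3 - <<'E'
from bench import robot, imaging
from h import *
np.set_printoptions(precision=4,suppress=True)
a=imaging.snapshot("side");b=imaging.snapshot("top")
for t,ga,gb in (("crank_axis",(302,174.7),(338,191)),("handle_hinge",(315,188.5),(325.5,210.6)),("handle_end",(302.3,173),(341,190.6))):
    def near(s,g):
        L=[d for d in imaging.landmark_of(s,t) if np.hypot(*(np.array(d["centre"])-g))<12]
        return np.array(L[0]["centre"]) if L else None
    ua,ub=near(a,ga),near(b,gb); print(t,ua,ub)
    if ua is not None: print(' side',atz(a,ua,.204))
    if ub is not None: print(' top',atz(b,ub,.204))
    if ua is not None and ub is not None: print(' tri',tri(a,ua,b,ub))
for z,u in ((.168,(481,174)),(.168,(621,285)),(.168,(448,195)),(.168,(490,135)),(.168,(664,258)),(.168,(610,325))):
    print(atz(b,(190+u[0]/3.7,130+u[1]/3.7),z))
print('hub',atz(b,(190+551/3.7,130+228/3.7),.195),'lug',atz(b,(190+494/3.7,130+297/3.7),.208))
E
```

```text
crank_axis [298.7 177.7] [340.4 193.9]
 side [ 0.5544 -0.0364  0.204 ]
 top [ 0.5296 -0.0422  0.204 ]
 tri [ 0.5426 -0.042   0.1986]
handle_hinge [316. 188.] [323.2 213.2]
 side [0.4869 0.0152 0.204 ]
 top [0.473  0.0087 0.204 ]
 tri [0.4803 0.0087 0.198 ]
handle_end [302.8 170.9] [341.7 192.9]
 side [ 0.5432 -0.0774  0.204 ]
 top [ 0.5326 -0.046   0.204 ]
 tri [ 0.535  -0.0446  0.2301]
[0.5844 0.0174 0.168 ]
[ 0.493  -0.0961  0.168 ]
[0.5673 0.0444 0.168 ]
[0.6165 0.0099 0.168 ]
[ 0.5149 -0.1314  0.168 ]
[ 0.4605 -0.0868  0.168 ]
hub [ 0.5373 -0.0383  0.195 ] lug [0.4814 0.0078 0.208 ]
```

>>> {"name": "send_rows", "arguments": {"moves": "-1 0 -0.02 0 6.3; -1 0 -0.02 0 6.3; -1 0 -0.02 0 6.3; -1 0 -0.02 0 6.2; -1 -0.0117 0 -0.039 0; -1 -0.0117 0 -0.039 0; -1 -0.0117 0 -0.039 0; -1 -0.0117 0 -0.039 0; -1 -0.0117 0 -0.039 0; -1 -0.0117 0 -0.039 0"}}

```text
time: 2.03
tool_pos: [0.274, 0.3274, 0.3047]
ee_rot: [-1.571, -0.001, 0.88]
wrist_force: [1.1, -0.6, 0.2]
width: 0.094
```

>>> {"name": "send_rows", "arguments": {"moves": "-1 -0.0117 0 -0.039 0; -1 -0.0117 0 -0.039 0; -1 -0.0117 0 -0.039 0; -1 -0.0117 0 -0.039 0; -1 -0.0117 0 -0.039 0; -1 -0.0117 0 -0.039 0; -1 -0.0117 0 -0.039 0; -1 -0.0117 0 -0.039 0; -1 0 0 0 0; -1 0 0 0 0"}}

```text
time: 2.87
tool_pos: [0.4545, 0.0563, 0.3038]
ee_rot: [-1.569, 0.001, 0.875]
wrist_force: [-1.3, 0.3, -0.3]
width: 0.0936
```

```bash
python3 - <<'E'
from bench import robot, imaging
from h import *
np.set_printoptions(precision=4,suppress=True)
o=robot.get_obs();print(o["time"],o["tool_pos"],o["ee_rot"],o["wrist_force"],o["joint_positions"])
s=imaging.snapshot("wrist");cv2.imwrite("pics/w1.png",s["image"][:,:,::-1])
print(s["R"],s["t"], -np.array(s["R"]).T@np.array(s["t"]))
for t in ("crank_axis","handle_hinge","handle_end"):
    for d in imaging.landmark_of(s,t): print(t,d["conf"],d["centre"],atz(s,d["centre"],.204))
E
```

```text
2.8667 [0.4545 0.0563 0.3038] [-1.5692  0.0008  0.8746] [-1.319   0.2783 -0.2899] [-0.0009 -0.1193  1.4185  0.0004  1.8441 -0.8754]
[[ 0.6411  0.7675 -0.0004]
 [ 0.74   -0.6179  0.2657]
 [ 0.2037 -0.1707 -0.964 ]] [-0.3345 -0.3492  0.3863] [0.3942 0.1068 0.465 ]
crank_axis 0.67 [476.1, 22.4] [0.4248 0.2257 0.204 ]
crank_axis 0.37 [200.2, 232.5] [ 0.4129 -0.0285  0.204 ]
handle_hinge 0.92 [292.9, 267.5] [0.4841 0.0085 0.204 ]
handle_end 0.79 [475.6, 24.8] [0.4259 0.2246 0.204 ]
handle_end 0.64 [302.8, 247.4] [0.4756 0.0265 0.204 ]
```

View pics/w1.png

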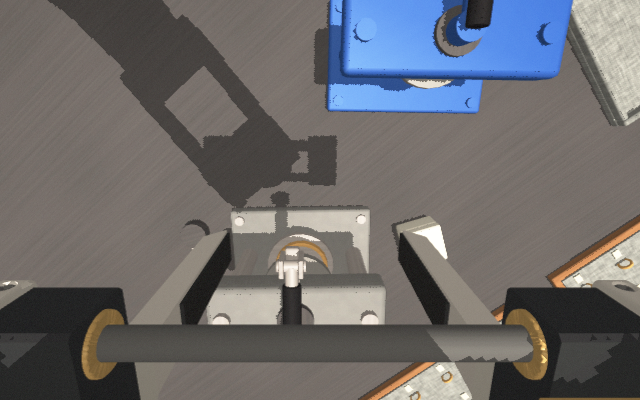

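The grey press's lugs are at about (291,268), with the handle running down behind the gripper bar. I'll move on over the grasp spot for a clear view.

>>> {"name": "send_rows", "arguments": {"moves": "-1 -0.0055 0 -0.02 0; -1 -0.0055 0 -0.02 0; -1 -0.0055 0 -0.02 0; -1 -0.0055 0 -0.017 0; -1 0 0 0 0; -1 0 0 0 0; -1 0 0 0 0; -1 0 0 0 0; -1 0 0 0 0; -1 0 0 0 0"}}

```text
time: 3.9
tool_pos: [0.499, -0.0074, 0.3048]
ee_rot: [-1.571, -0.001, 0.88]
wrist_force: [-0.2, -0.1, 0.7]
width: 0.094
```

```bash
python3 - <<'E'
from bench import robot, imaging
from h import *
np.set_printoptions(precision=4,suppress=True)
o=robot.get_obs();print(o["time"],o["tool_pos"],o["ee_rot"],o["wrist_force"],o["joint_positions"])
s=imaging.snapshot("wrist");cv2.imwrite("pics/w2.png",s["image"][:,:,::-1])
for t in ("crank_axis","handle_hinge","handle_end"):
    for d in imaging.landmark_of(s,t): print(t,d["conf"],d["centre"],atz(s,d["centre"],.204))
import pickle;pickle.dump(s,open("w2.pkl","wb"))
E
```

```text
3.9 [ 0.499  -0.0074  0.3048] [-1.5712 -0.0005  0.8802] [-0.2252 -0.1465  0.6826] [-0.1286 -0.029   1.3322  0.0002  1.8378 -1.0087]
crank_axis 0.85 [317.4, 269.1] [ 0.5435 -0.0406  0.204 ]
handle_hinge 0.55 [317.8, 172.7] [0.4806 0.0114 0.204 ]
handle_end 0.82 [316.8, 273.7] [ 0.5464 -0.0437  0.204 ]
```

View pics/w2.png

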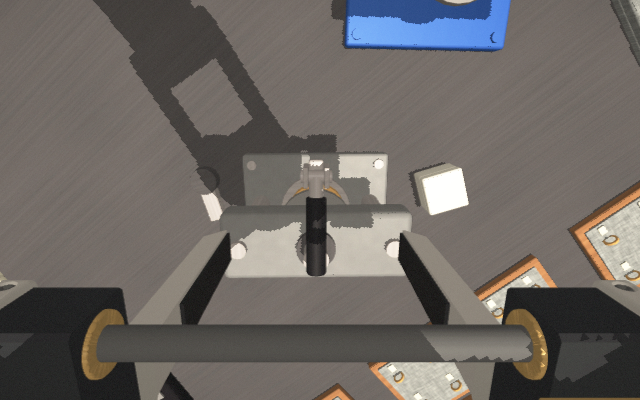

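```bash
python3 - <<'E'
import pickle
from h import *
np.set_printoptions(precision=4,suppress=True)
s=pickle.load(open("w2.pkl","rb"))
im=cv2.imread("pics/w2.png")[140:300,220:420]
cv2.imwrite("pics/w2c.png",cv2.resize(im,None,fx=3.7,fy=3.7,interpolation=cv2.INTER_CUBIC))
print('hub',atz(s,(318,247),.195)); print('lug',atz(s,(317.5,175),.208), atz(s,(317.5,175),.204))
ax=np.array([.539,-.0400,.204])
for h in (np.array([.4815,.0085,.204]),):
  u=(ax-h)/np.linalg.norm(ax-h);print(np.linalg.norm(ax-h),np.degrees(np.arctan2(*(h-ax)[[1,0]])), 'axis',proj(s,ax-[0,0,.009]),'hinge',proj(s,h))
  for th in (0,.1,.2,.3,.35): print(th,proj(s,h+.078*(u*np.cos(th)+np.array([0,0,np.sin(th)]))))
E
```

```text
hub [ 0.5315 -0.0301  0.195 ]
lug [0.4812 0.0106 0.208 ] [0.4818 0.0101 0.204 ]
0.07522300180131078 139.8530963869924 axis [314.5477 260.0887] hinge [315.5993 175.9699]
0 [314.5291 267.9244]
0.1 [314.5485 271.9435]
0.2 [314.5794 275.2492]
0.3 [314.6223 277.7485]
0.35 [314.6485 278.6649]
```

View pics/w2c.png

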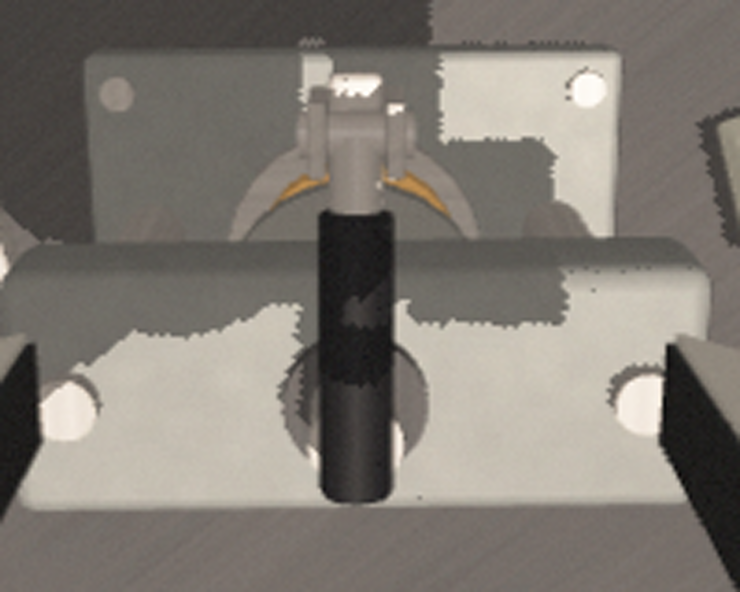

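>>> {"name": "send_rows", "arguments": {"moves": "0 0.002 0 -0.025 0; 0 0 0.03 0 0; 0 0 0.03 0 0; 0 0 0.02 0 0; 0 0 0.0125 0 0; 0 0 0 0 0; 0 0 0 0 0; 0 0 0 0 0; 0 0 0 0 0; 0 0 0 0 0"}}

```text
time: 4.93
tool_pos: [0.5207, -0.0226, 0.2139]
ee_rot: [-1.574, -0.002, 0.879]
wrist_force: [0.2, -1.1, -1.3]
width: 0.0469
```

```bash
python3 - <<'E'
from bench import robot, imaging
from h import *
np.set_printoptions(precision=4,suppress=True)
o=robot.get_obs();print(o["time"],o["tool_pos"],o["ee_rot"],o["wrist_force"],o["width"])
s=imaging.snapshot("wrist");cv2.imwrite("pics/w3.png",s["image"][:,:,::-1])
s=imaging.snapshot("side");cv2.imwrite("pics/s3.png",cv2.resize(s["image"][130:250,230:390,::-1],None,fx=4,fy=4))
E
```

```text
4.9333 [ 0.5207 -0.0226  0.2139] [-1.5737 -0.0018  0.879 ] [ 0.1948 -1.145  -1.3057] 0.04692511831926388
```

View pics/w3.png

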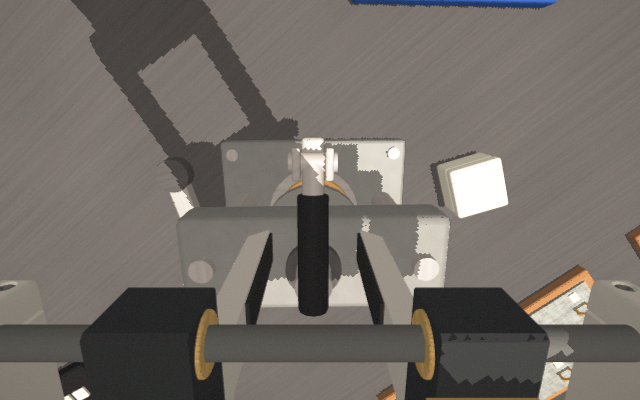

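View pics/s3.png

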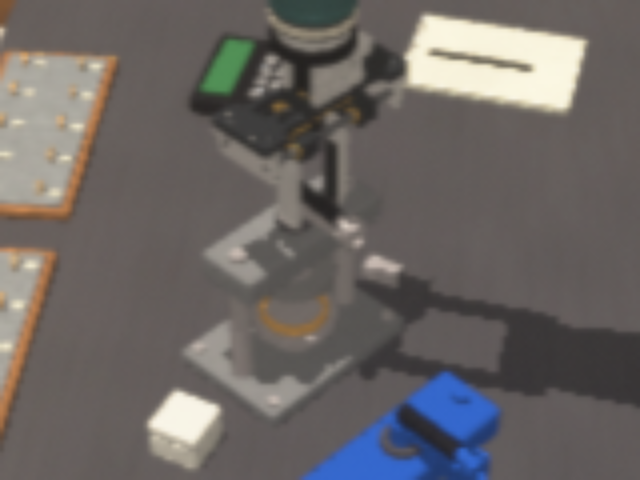

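The handle (313,255) lies between the fingers, about 1.5 mm off centre. Closing now.

>>> {"name": "send_rows", "arguments": {"moves": "0.3 -0.0015 0 0 0; 0.6 0 0 0 0; 1 0 0 0 0; 1 0 0 0 0; 1 0 0 0 0; 1 0 0 0 0; 1 0 0 0 0; 1 0 0 0 0; 1 0 0 0 0; 1 0 0 0 0"}}

```text
time: 5.87
tool_pos: [0.5193, -0.0232, 0.212]
ee_rot: [-1.571, -0.002, 0.879]
wrist_force: [3.0, 3.4, -1.4]
width: 0.0155
```

```bash
python3 - <<'E'
from bench import robot, imaging
from h import *
np.set_printoptions(precision=4,suppress=True)
o=robot.get_obs();print(o["time"],o["tool_pos"],o["ee_rot"],o["wrist_force"],o["width"])
s=imaging.snapshot("wrist");cv2.imwrite("pics/w4.png",s["image"][:,:,::-1])
E
```

```text
5.8667 [ 0.5193 -0.0232  0.212 ] [-1.571  -0.0015  0.8794] [ 2.9576  3.3611 -1.3736] 0.015499716986025328
```

View pics/w4.png

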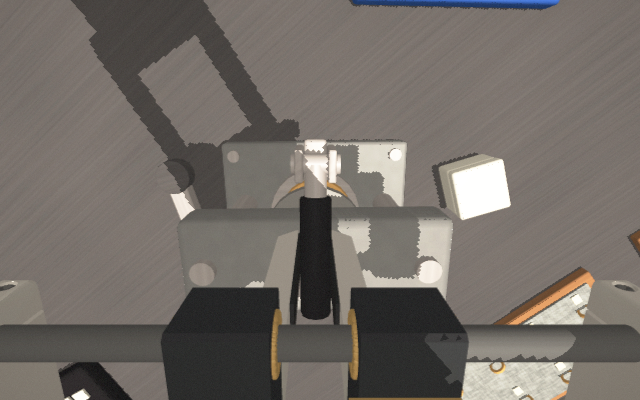

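>>> {"name": "send_rows", "arguments": {"moves": "1 0 -0.0068 0.0016 0; 1 0 -0.0065 0.0026 0; 1 0 -0.0061 0.0034 0; 1 0 -0.0056 0.0042 0; 1 0 -0.0049 0.005 0; 1 0 -0.0042 0.0056 0; 1 0 -0.0033 0.0061 0; 1 0 -0.0025 0.0066 0; 1 0 0 0 0; 1 0 0 0 0"}}

```text
time: 6.75
tool_pos: [0.4941, -0.0023, 0.2516]
ee_rot: [-1.577, -0.002, 0.878]
wrist_force: [8.9, 0.3, -3.8]
width: 0.0151
```

```bash
python3 - <<'E'
from bench import robot, imaging
from h import *
np.set_printoptions(precision=4,suppress=True)
o=robot.get_obs();print(o["time"],o["tool_pos"],o["ee_rot"],o["wrist_force"],o["width"])
s=imaging.snapshot("wrist");cv2.imwrite("pics/w5.png",s["image"][:,:,::-1])
E
```

```text
6.75 [ 0.4941 -0.0023  0.2516] [-1.5767 -0.0019  0.8783] [ 8.86    0.2542 -3.8118] 0.015077073515290917
```

View pics/w5.png

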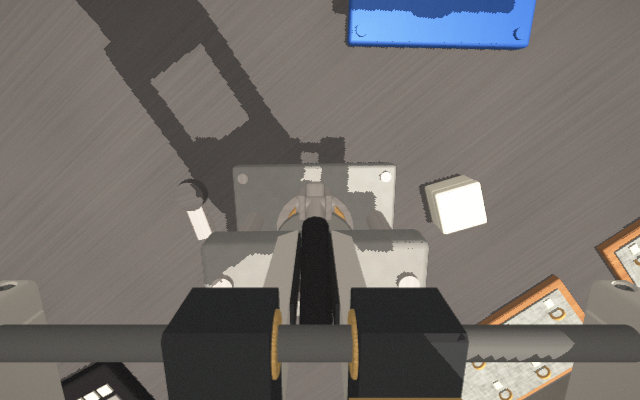

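>>> {"name": "send_rows", "arguments": {"moves": "1 0 -0.001 0.004 0; 1 0 -0.001 0.004 0; 1 0 -0.0003 0.003 0; 1 0 0 0.003 0; 1 0 0 0.001 0; 1 0 0 0.001 0; 1 0 0 0.001 0; 1 0 0 0 0; 1 0 0 0 0; 1 0 0 0 0"}}

```text
time: 7.63
tool_pos: [0.4829, 0.0069, 0.2559]
ee_rot: [-1.584, -0.003, 0.877]
wrist_force: [12.2, -4.1, -0.3]
width: 0.0146
```

```bash
cat > st.py <<'E'
from bench import robot
from h import *
np.set_printoptions(precision=4,suppress=True)
def st(A=(.5400,-.0388)):
    o=robot.get_obs(); p=o["tool_pos"];d=p[:2]-np.array(A);r=np.linalg.norm(d);er=d/r;et=np.array([er[1],-er[0]])
    f=o["wrist_force"][:2]
    print(round(o["time"],2),p,"yaw",o["ee_rot"][2],"F",o["wrist_force"],"w",o["width"])
    print("r %.4f ang %.1f  Frad %.2f Ftan(cw) %.2f"%(r,np.degrees(np.arctan2(d[1],d[0])),f@er,f@et),"torque",o["wrist_torque"])
    return o
E
python3 - <<'E'
from bench import robot, imaging
from st import *
st()
s=imaging.snapshot("wrist");cv2.imwrite("pics/w6.png",s["image"][:,:,::-1])
s=imaging.snapshot("side");cv2.imwrite("pics/s6.png",cv2.resize(s["image"][130:250,230:390,::-1],None,fx=4,fy=4))
E
```

```text
7.63 [0.4829 0.0069 0.2559] yaw 0.8768524302861824 F [12.2077 -4.0661 -0.2895] w 0.014598733308835446
r 0.0731 ang 141.3  Frad -12.07 Ftan(cw) 4.46 torque [-0.7605 -2.3166  0.0107]
```

View pics/w6.png

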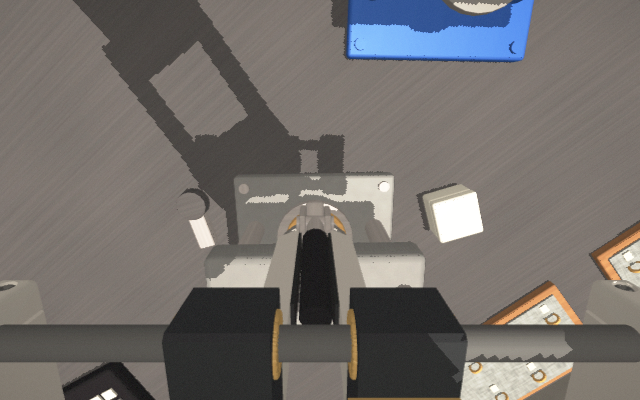

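View pics/s6.png

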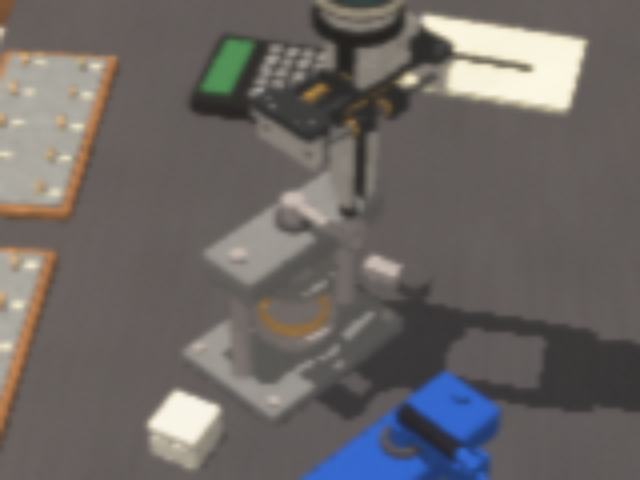

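>>> {"name": "send_rows", "arguments": {"moves": "1 0 0 0.001 0; 1 0 0 0.001 0; 1 0 0 0.001 0; 1 0 0 0.001 0; 1 0 0 0 0; 1 0 0 0 0; 1 0 0 0 0; 1 0 0 0 0; 1 0 0 0 0; 1 0 0 0 0"}}

```text
time: 8.57
tool_pos: [0.4799, 0.0094, 0.2563]
ee_rot: [-1.584, -0.004, 0.877]
wrist_force: [11.6, -3.1, 1.5]
width: 0.0144
```

```bash
python3 - <<'E'
from bench import robot, imaging
from st import *
st()
E
```

```text
8.57 [0.4799 0.0094 0.2563] yaw 0.8767114921772932 F [11.5522 -3.1188  1.4779] w 0.014353057622176972
r 0.0770 ang 141.3  Frad -10.96 Ftan(cw) 4.80 torque [-0.768  -2.2493  0.0033]
```

>>> {"name": "send_rows", "arguments": {"moves": "1 0 0 0.001 0; 1 0 0 0.001 0; 1 0 0 0.001 0; 1 0 0 0.001 0; 1 0 0 0 0; 1 0 0 0 0; 1 0 0 0 0; 1 0 0 0 0; 1 0 0 0 0; 1 0 0 0 0"}}

```text
time: 9.4
tool_pos: [0.4771, 0.0118, 0.2565]
ee_rot: [-1.585, -0.004, 0.877]
wrist_force: [11.8, -4.0, 0.5]
width: 0.0138
```

```bash
python3 - <<'E'
from bench import robot, imaging
from st import *
st()
s=imaging.snapshot("wrist");cv2.imwrite("pics/w7.png",s["image"][:,:,::-1])
s=imaging.snapshot("side");cv2.imwrite("pics/s7.png",cv2.resize(s["image"][130:250,230:390,::-1],None,fx=4,fy=4))
E
```

```text
9.4 [0.4771 0.0118 0.2565] yaw 0.8765743060324132 F [11.757  -4.0351  0.5395] w 0.013775329056897411
r 0.0807 ang 141.2  Frad -11.69 Ftan(cw) 4.22 torque [-0.8345 -2.3536  0.0514]
```

View pics/w7.png

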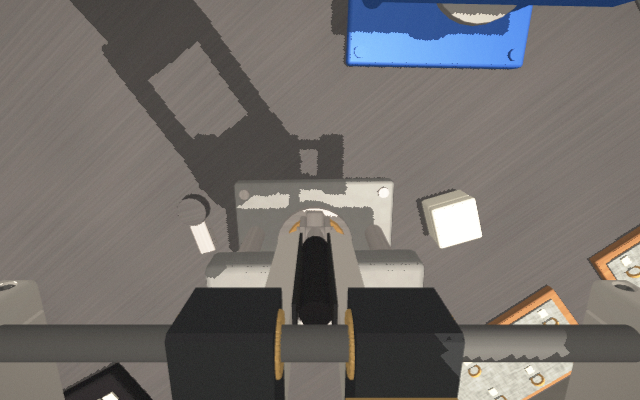

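View pics/s7.png

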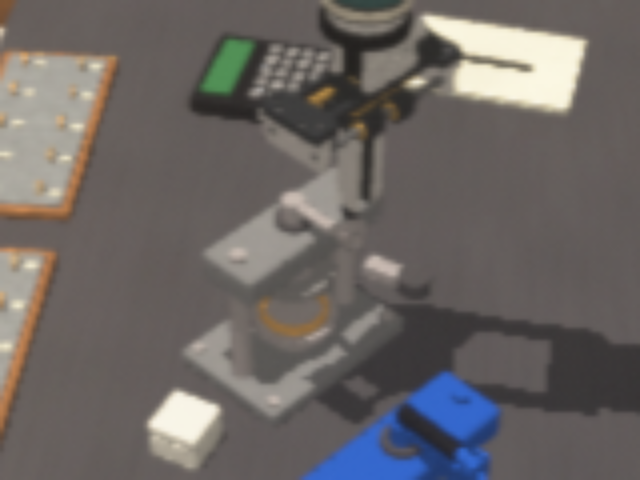

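```bash
python3 - <<'E'
from bench import robot, imaging
from st import *
s=imaging.snapshot("wrist")
A=np.array([.54,-.0388,.204]);H=np.array([.4822,.0098,.204]);u=(A-H)/np.linalg.norm(A-H);z=np.array([0,0,1])
x=np.cross(z,u)
print("axis",proj(s,A),"hinge",proj(s,H),"lugtop",proj(s,H+.008*z))
for deg in (60,70,75,80,85,90):
    t=np.radians(deg);d=u*np.cos(t)+z*np.sin(t)
    print(deg,"grip start",proj(s,H+.016*d),"end",proj(s,H+.078*d))
im=s["image"][180:340,220:420,::-1]
cv2.imwrite("pics/w7c.png",cv2.resize(im,None,fx=3.7,fy=3.7,interpolation=cv2.INTER_CUBIC))
for t in ("handle_hinge","handle_end"):
    for d in imaging.landmark_of(s,t): print(t,d["conf"],d["centre"])
E
```

```text
axis [315.9097 330.6476] hinge [316.6606 232.9652] lugtop [316.794  237.7276]
60 grip start [316.8039 253.2281] end [317.5309 356.027 ]
70 grip start [316.8544 250.3325] end [317.8909 343.2261]
75 grip start [316.8777 248.6503] end [318.066  334.5131]
80 grip start [316.8994 246.8293] end [318.2334 324.2965]
85 grip start [316.9192 244.8848] end [318.3898 312.6639]
90 grip start [316.9371 242.8338] end [318.5317 299.7535]
handle_hinge 0.63 [317.7, 232.1]
handle_end 0.89 [314.5, 316.7]
```

View pics/w7c.png

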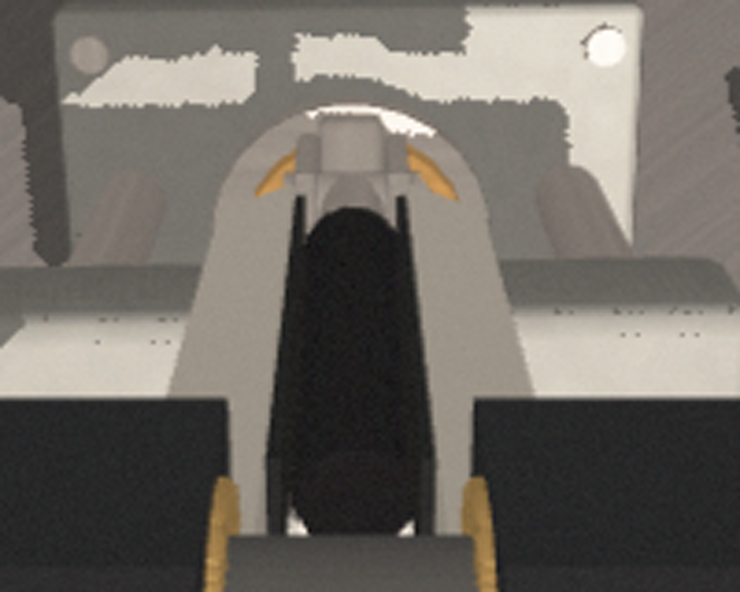

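>>> {"name": "send_rows", "arguments": {"moves": "0.55 0 0 0 0; 0.55 0 0 0 0; 0.55 0 0 0 0; 0.55 0 -0.003 -0.006 0; 0.55 0 -0.003 -0.007 0; 0.55 0 0 0 0; 0.55 0 0 0 0; 0.55 0 0 0 0; 0.55 0 0 0 0; 0.55 0 0 0 0"}}

```text
time: 10.48
tool_pos: [0.4825, 0.0064, 0.2601]
ee_rot: [-1.57, 0.0, 0.879]
wrist_force: [0.3, 0.1, 0.1]
width: 0.0209
```

```bash
python3 - <<'E'
from bench import robot, imaging
from st import *
st()
s=imaging.snapshot("wrist")
A=np.array([.54,-.0388,.204]);H=np.array([.4822,.0098,.204]);u=(A-H)/np.linalg.norm(A-H);z=np.array([0,0,1])
print("axis",proj(s,A),"hinge",proj(s,H),"lugtop",proj(s,H+.008*z))
for deg in (70,75,80,85,90):
    t=np.radians(deg);d=u*np.cos(t)+z*np.sin(t)
    print(deg,"grip start",proj(s,H+.016*d),"end",proj(s,H+.078*d))
im=s["image"][180:340,220:420,::-1]
cv2.imwrite("pics/w8c.png",cv2.resize(im,None,fx=3.7,fy=3.7,interpolation=cv2.INTER_CUBIC))
for t in ("handle_hinge","handle_end"):
    for d in imaging.landmark_of(s,t): print(t,d["conf"],d["centre"])
E
```

```text
10.48 [0.4825 0.0064 0.2601] yaw 0.8790372336120771 F [0.3054 0.1035 0.0712] w 0.020888685194310575
r 0.0732 ang 141.8  Frad -0.18 Ftan(cw) 0.27 torque [-0.0068 -0.0172 -0.0177]
axis [316.8503 320.3916] hinge [317.9517 221.4166] lugtop [318.0816 225.5764]
70 grip start [318.1097 237.6971] end [318.9558 324.899 ]
75 grip start [318.1397 235.9598] end [319.1696 315.6319]
80 grip start [318.1684 234.0929] end [319.3794 304.9296]
85 grip start [318.1955 232.1124] end [319.581  292.8954]
90 grip start [318.2207 230.0355] end [319.7703 279.6822]
handle_hinge 0.69 [318.2, 221.8]
handle_end 0.82 [317.2, 295.6]
```

View pics/w8c.png

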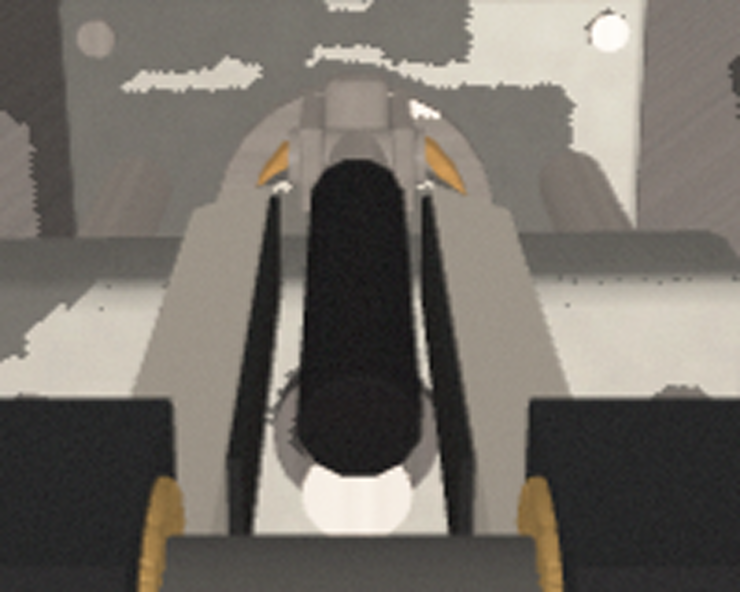

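>>> {"name": "send_rows", "arguments": {"moves": "0.55 0.001 0 -0.003 0; 1 0 0 0 0; 1 0 0 0 0; 1 0 0 0 0; 1 0 0 0 0; 1 0 0 0.002 0; 1 0 0 0.002 0; 1 0 0 0.002 0; 1 0 0 0 0; 1 0 0 0 0"}}

```text
time: 11.47
tool_pos: [0.484, 0.0064, 0.2603]
ee_rot: [-1.581, -0.001, 0.877]
wrist_force: [9.2, -4.9, -5.2]
width: 0.0154
```

```bash
python3 -c "
from st import *
st()"
```

```text
11.47 [0.484  0.0064 0.2603] yaw 0.8766908272249092 F [ 9.1904 -4.9291 -5.1676] w 0.015382927431671748
r 0.0719 ang 141.0  Frad -10.25 Ftan(cw) 1.94 torque [-1.4605 -1.8262  0.0115]
```

>>> {"name": "send_rows", "arguments": {"moves": "1 0 0 0.001 0; 1 0 0 0.001 0; 1 0 0 0.001 0; 1 0 0 0.001 0; 1 0 0 0.001 0; 1 0 0 0 0; 1 0 0 0 0; 1 0 0 0 0; 1 0 0 0 0; 1 0 0 0 0"}}

```text
time: 12.3
tool_pos: [0.4806, 0.0093, 0.2605]
ee_rot: [-1.582, -0.001, 0.876]
wrist_force: [8.6, -6.7, -3.5]
width: 0.0157
```

```bash
python3 - <<'E'
from bench import robot, imaging
from st import *
st()
s=imaging.snapshot("wrist")
A=np.array([.54,-.0388,.204]);H=np.array([.4822,.0098,.204]);u=(A-H)/np.linalg.norm(A-H);z=np.array([0,0,1])
print("axis",proj(s,A),"hinge",proj(s,H),"lugtop",proj(s,H+.008*z))
for deg in (80,85,90):
    t=np.radians(deg);d=u*np.cos(t)+z*np.sin(t)
    print(deg,"grip start",proj(s,H+.016*d),"end",proj(s,H+.078*d))
im=s["image"][180:340,220:420,::-1]
cv2.imwrite("pics/w9c.png",cv2.resize(im,None,fx=3.7,fy=3.7,interpolation=cv2.INTER_CUBIC))
for t in ("handle_hinge","handle_end"):
    for d in imaging.landmark_of(s,t): print(t,d["conf"],d["centre"])
E
```

```text
12.3 [0.4806 0.0093 0.2605] yaw 0.876244604124808 F [ 8.6177 -6.6798 -3.5412] w 0.015694804267547144
r 0.0764 ang 141.0  Frad -10.90 Ftan(cw) 0.23 torque [-1.5572 -2.0381 -0.0213]
axis [315.6266 322.3298] hinge [316.3033 224.8432] lugtop [316.39   229.2324]
80 grip start [316.4504 237.9271] end [317.2686 310.6961]
85 grip start [316.4673 235.9808] end [317.3952 298.9935]
90 grip start [316.4829 233.9346] end [317.5134 286.0875]
handle_hinge 0.7 [312.8, 223.9]
handle_hinge 0.27 [316.2, 323.9]
handle_end 0.69 [317.4, 290.4]
```

View pics/w9c.png

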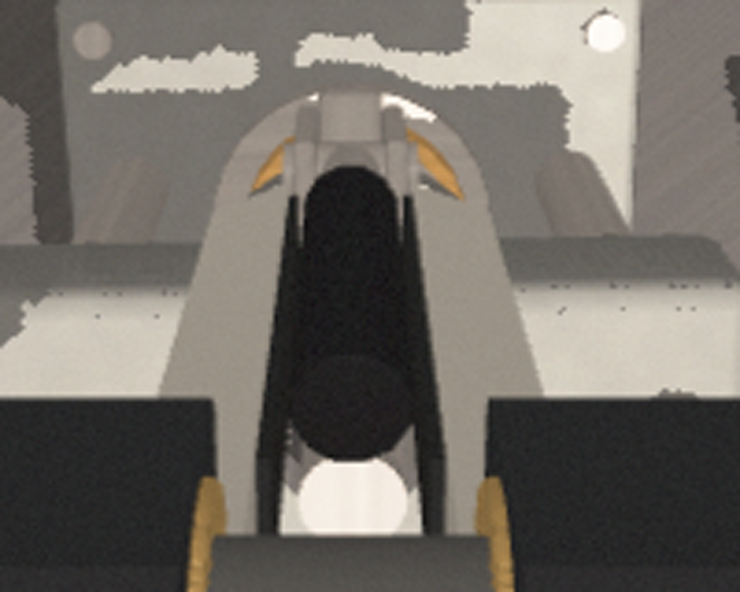

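>>> {"name": "send_rows", "arguments": {"moves": "1 0 0 0.001 0; 1 0 0 0.001 0; 1 0 0 0.001 0; 1 0 0 0.001 0; 1 0 0 0 0; 1 0 0 0 0; 1 0 0 0 0; 1 0 0 0 0; 1 0 0 0 0; 1 0 0 0 0"}}

```text
time: 13.28
tool_pos: [0.4784, 0.0111, 0.2606]
ee_rot: [-1.585, -0.001, 0.875]
wrist_force: [11.3, -8.5, -5.0]
width: 0.0157
```

```bash
python3 - <<'E'
from bench import robot, imaging
from st import *
st()
s=imaging.snapshot("wrist")
A=np.array([.54,-.0388,.204]);H=np.array([.4822,.0098,.204]);u=(A-H)/np.linalg.norm(A-H);z=np.array([0,0,1])
print("axis",proj(s,A),"hinge",proj(s,H),"lugtop",proj(s,H+.008*z))
for deg in (80,85,90):
    t=np.radians(deg);d=u*np.cos(t)+z*np.sin(t)
    print(deg,"grip start",proj(s,H+.016*d),"end",proj(s,H+.078*d))
im=s["image"][180:340,220:420,::-1]
cv2.imwrite("pics/w10c.png",cv2.resize(im,None,fx=3.7,fy=3.7,interpolation=cv2.INTER_CUBIC))
for t in ("handle_hinge","handle_end"):
    for d in imaging.landmark_of(s,t): print(t,d["conf"],d["centre"])
E
```

```text
13.28 [0.4784 0.0111 0.2606] yaw 0.8754865171914086 F [11.3382 -8.5076 -4.9747] w 0.015744689349151787
r 0.0792 ang 141.0  Frad -14.17 Ftan(cw) 0.53 torque [-1.8343 -2.4473 -0.0386]
axis [315.7009 325.2255] hinge [316.3008 228.5271] lugtop [316.3898 233.0582]
80 grip start [316.4557 241.8647] end [317.3151 315.8916]
85 grip start [316.471  239.9389] end [317.4318 304.3705]
90 grip start [316.485 237.911] end [317.5394 291.634 ]
handle_hinge 0.65 [313.8, 229.7]
handle_end 0.89 [314.6, 291.1]
```

View pics/w10c.png

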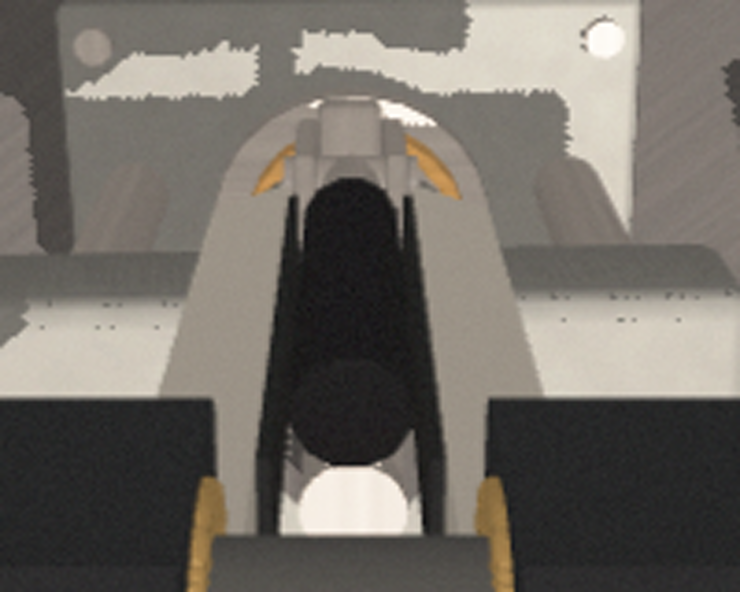

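The force rose and the end projects to about 90°, so the handle is upright at its stop. Next I'll crank in a circle with a slight outward bias and a fixed tool yaw, since the sleeve spins freely.

```bash
cat > cr.py <<'E'
import sys
from h import *
def rows(p0,p1,n=10,b0=.004,b1=.004,A=(.54,-.0388),pad=0,R=.075,psi=.8788):
    x=np.array([np.cos(psi),np.sin(psi)]);z=np.array([-np.sin(psi),np.cos(psi)])
    f=lambda p,b:np.array([np.cos(np.radians(p)),np.sin(np.radians(p))])*(R+b)
    acc=np.zeros(2);out=[];s=f(p0,b0)
    for i in range(1,n+1):
        k=i/n;d=f(p0+(p1-p0)*k,b0+(b1-b0)*k)-s
        want=np.array([d@x,d@z]);st=np.round(want-acc,4);acc+=st
        out.append("1 %g 0 %g 0"%tuple(st))
    print("; ".join(out+["1 0 0 0 0"]*pad))
if __name__=="__main__":
    a=[float(v) for v in sys.argv[1:]]
    rows(a[0],a[1],int(a[2]) if len(a)>2 else 10,*(a[3:5] if len(a)>4 else (.004,.004)))
E
python3 cr.py 140.9 112 10 .006 .004
```

```text
1 0.0041 0 -0.0003 0; 1 0.004 0 -0.0004 0; 1 0.004 0 -0.0007 0; 1 0.004 0 -0.0009 0; 1 0.0039 0 -0.001 0; 1 0.0038 0 -0.0013 0; 1 0.0038 0 -0.0014 0; 1 0.0037 0 -0.0017 0; 1 0.0035 0 -0.0018 0; 1 0.0035 0 -0.002 0
```

>>> {"name": "send_rows", "arguments": {"moves": "1 0.0041 0 -0.0003 0; 1 0.004 0 -0.0004 0; 1 0.004 0 -0.0007 0; 1 0.004 0 -0.0009 0; 1 0.0039 0 -0.001 0; 1 0.0038 0 -0.0013 0; 1 0.0038 0 -0.0014 0; 1 0.0037 0 -0.0017 0; 1 0.0035 0 -0.0018 0; 1 0.0035 0 -0.002 0"}}

```text
time: 14.27
tool_pos: [0.5069, 0.0321, 0.2605]
ee_rot: [-1.576, 0.009, 0.874]
wrist_force: [-2.8, -11.2, 1.7]
width: 0.0151
```

```bash
cat > st2.py <<'E'
from bench import robot, imaging
from h import *
np.set_printoptions(precision=4,suppress=True)
def st2(A=(.54,-.0388),c=(.0033,-.0026)):
    o=robot.get_obs(); p=o["tool_pos"];d=p[:2]+np.array(c)-np.array(A);r=np.linalg.norm(d);er=d/r;et=np.array([er[1],-er[0]])
    f=-o["wrist_force"][:2]
    print(round(o["time"],2),p,"w %.4f Fz %.1f"%(o["width"],o["wrist_force"][2]),"handle r %.4f ang %.1f | push outward %.2f cw %.2f"%(r,np.degrees(np.arctan2(d[1],d[0])),f@er,f@et))
if __name__=="__main__":
    st2()
E
python3 - <<'E'
from st2 import *
st2()
s=imaging.snapshot("wrist");cv2.imwrite("pics/w11.png",s["image"][:,:,::-1])
st2()
E
```

```text
14.27 [0.5069 0.0321 0.2605] w 0.0151 Fz 1.7 handle r 0.0745 ang 113.6 | push outward 9.13 cw 7.09
14.32 [0.5074 0.0324 0.2605] w 0.0156 Fz 2.6 handle r 0.0745 ang 113.1 | push outward 10.42 cw 4.35
```

View pics/w11.png

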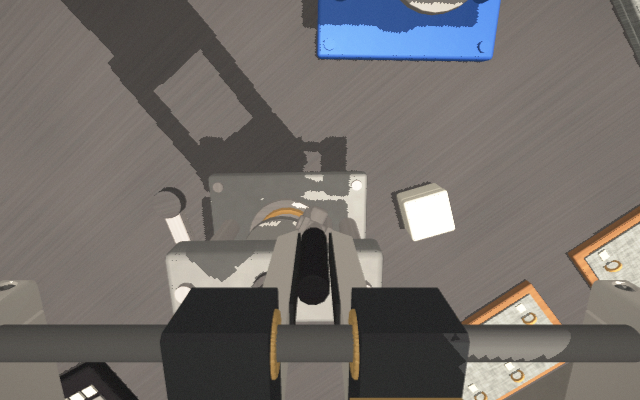

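```bash
python3 cr.py 112 82; python3 cr.py 82 52;python3 cr.py 52 22
```

```text
1 0.0036 0 -0.0021 0; 1 0.0035 0 -0.0022 0; 1 0.0033 0 -0.0024 0; 1 0.0032 0 -0.0026 0; 1 0.0031 0 -0.0028 0; 1 0.0029 0 -0.0029 0; 1 0.0028 0 -0.0031 0; 1 0.0026 0 -0.0032 0; 1 0.0025 0 -0.0033 0; 1 0.0022 0 -0.0035 0
1 0.0021 0 -0.0036 0; 1 0.0019 0 -0.0037 0; 1 0.0017 0 -0.0037 0; 1 0.0014 0 -0.0039 0; 1 0.0013 0 -0.0039 0; 1 0.0011 0 -0.004 0; 1 0.0009 0 -0.0041 0; 1 0.0006 0 -0.004 0; 1 0.0005 0 -0.0041 0; 1 0.0002 0 -0.0042 0
1 0 0 -0.0041 0; 1 -0.0002 0 -0.0042 0; 1 -0.0004 0 -0.0041 0; 1 -0.0007 0 -0.0041 0; 1 -0.0008 0 -0.004 0; 1 -0.0011 0 -0.004 0; 1 -0.0012 0 -0.004 0; 1 -0.0015 0 -0.0038 0; 1 -0.0017 0 -0.0038 0; 1 -0.0018 0 -0.0037 0
```

>>> {"name": "send_rows", "arguments": {"moves": "1 0.0036 0 -0.0021 0; 1 0.0035 0 -0.0022 0; 1 0.0033 0 -0.0024 0; 1 0.0032 0 -0.0026 0; 1 0.0031 0 -0.0028 0; 1 0.0029 0 -0.0029 0; 1 0.0028 0 -0.0031 0; 1 0.0026 0 -0.0032 0; 1 0.0025 0 -0.0033 0; 1 0.0022 0 -0.0035 0"}}

```text
time: 15.15
tool_pos: [0.5453, 0.038, 0.2605]
ee_rot: [-1.571, 0.01, 0.875]
wrist_force: [-7.1, -9.3, 3.8]
width: 0.0154
```

```bash
python3 st2.py
```

```text
15.15 [0.5453 0.038  0.2605] w 0.0154 Fz 3.8 handle r 0.0747 ang 83.4 | push outward 10.10 cw 5.93
```

>>> {"name": "send_rows", "arguments": {"moves": "1 0.0021 0 -0.0036 0; 1 0.0019 0 -0.0037 0; 1 0.0017 0 -0.0037 0; 1 0.0014 0 -0.0039 0; 1 0.0013 0 -0.0039 0; 1 0.0011 0 -0.004 0; 1 0.0009 0 -0.0041 0; 1 0.0006 0 -0.004 0; 1 0.0005 0 -0.0041 0; 1 0.0002 0 -0.0042 0"}}

```text
time: 15.98
tool_pos: [0.5816, 0.0241, 0.2605]
ee_rot: [-1.565, 0.009, 0.877]
wrist_force: [-11.1, -3.6, 3.9]
width: 0.0155
```

```bash
python3 st2.py
```

```text
15.98 [0.5816 0.0241 0.2605] w 0.0155 Fz 3.9 handle r 0.0752 ang 53.3 | push outward 9.58 cw 6.76
```

>>> {"name": "send_rows", "arguments": {"moves": "1 0 0 -0.0041 0; 1 -0.0002 0 -0.0042 0; 1 -0.0004 0 -0.0041 0; 1 -0.0007 0 -0.0041 0; 1 -0.0008 0 -0.004 0; 1 -0.0011 0 -0.004 0; 1 -0.0012 0 -0.004 0; 1 -0.0015 0 -0.0038 0; 1 -0.0017 0 -0.0038 0; 1 -0.0018 0 -0.0037 0"}}

```text
time: 16.82
tool_pos: [0.6062, -0.0057, 0.2606]
ee_rot: [-1.562, 0.004, 0.88]
wrist_force: [-10.3, 2.4, 4.3]
width: 0.0155
```

```bash
python3 - <<'E'
from st2 import *
st2()
for n in ("wrist","side"):
    s=imaging.snapshot(n);im=s["image"][:,:,::-1]
    if n=="side": im=cv2.resize(im[130:250,230:390],None,fx=4,fy=4)
    cv2.imwrite(f"pics/{n}12.png",im)
E
python3 cr.py 22 10; python3 cr.py 10 -2; python3 cr.py -2 -14
```

```text
16.82 [ 0.6062 -0.0057  0.2606] w 0.0155 Fz 4.3 handle r 0.0759 ang 23.6 | push outward 8.47 cw 6.28
1 -0.0008 0 -0.0014 0; 1 -0.0008 0 -0.0015 0; 1 -0.0009 0 -0.0014 0; 1 -0.0009 0 -0.0014 0; 1 -0.0009 0 -0.0014 0; 1 -0.001 0 -0.0013 0; 1 -0.0009 0 -0.0014 0; 1 -0.001 0 -0.0013 0; 1 -0.0011 0 -0.0013 0; 1 -0.001 0 -0.0012 0
1 -0.0011 0 -0.0012 0; 1 -0.0011 0 -0.0013 0; 1 -0.0011 0 -0.0012 0; 1 -0.0012 0 -0.0012 0; 1 -0.0012 0 -0.0011 0; 1 -0.0012 0 -0.0011 0; 1 -0.0012 0 -0.0011 0; 1 -0.0013 0 -0.0011 0; 1 -0.0013 0 -0.0011 0; 1 -0.0013 0 -0.001 0
1 -0.0013 0 -0.001 0; 1 -0.0014 0 -0.001 0; 1 -0.0013 0 -0.0009 0; 1 -0.0014 0 -0.0009 0; 1 -0.0014 0 -0.0009 0; 1 -0.0014 0 -0.0009 0; 1 -0.0015 0 -0.0008 0; 1 -0.0014 0 -0.0008 0; 1 -0.0015 0 -0.0007 0; 1 -0.0015 0 -0.0008 0
```

View pics/wrist12.png

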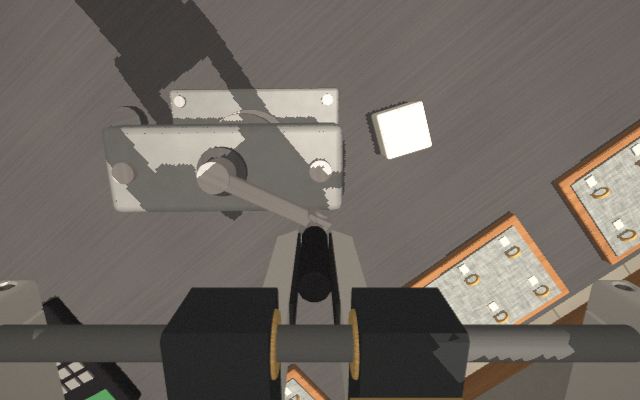

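View pics/side12.png

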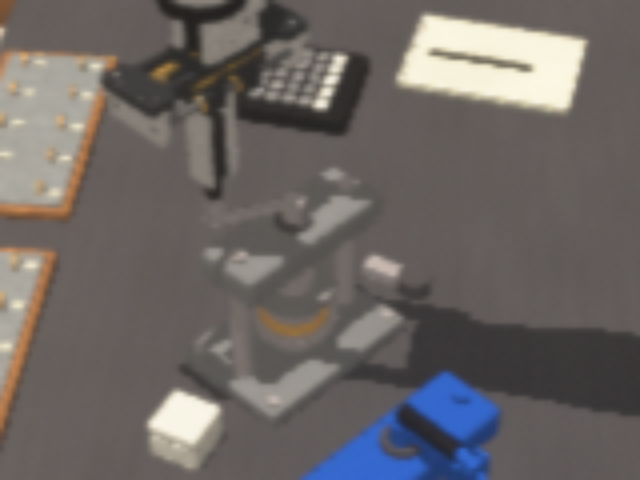

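>>> {"name": "send_rows", "arguments": {"moves": "1 -0.0008 0 -0.0014 0; 1 -0.0008 0 -0.0015 0; 1 -0.0009 0 -0.0014 0; 1 -0.0009 0 -0.0014 0; 1 -0.0009 0 -0.0014 0; 1 -0.001 0 -0.0013 0; 1 -0.0009 0 -0.0014 0; 1 -0.001 0 -0.0013 0; 1 -0.0011 0 -0.0013 0; 1 -0.001 0 -0.0012 0"}}

```text
time: 17.75
tool_pos: [0.6112, -0.0204, 0.2606]
ee_rot: [-1.562, 0.002, 0.881]
wrist_force: [-8.4, 4.8, 2.8]
width: 0.0155
```

```bash
python3 st2.py
```

```text
17.75 [ 0.6112 -0.0204  0.2606] w 0.0155 Fz 2.8 handle r 0.0762 ang 12.0 | push outward 7.20 cw 6.39
```

>>> {"name": "send_rows", "arguments": {"moves": "1 -0.0011 0 -0.0012 0; 1 -0.0011 0 -0.0013 0; 1 -0.0011 0 -0.0012 0; 1 -0.0012 0 -0.0012 0; 1 -0.0012 0 -0.0011 0; 1 -0.0012 0 -0.0011 0; 1 -0.0012 0 -0.0011 0; 1 -0.0013 0 -0.0011 0; 1 -0.0013 0 -0.0011 0; 1 -0.0013 0 -0.001 0"}}

```text
time: 18.58
tool_pos: [0.6131, -0.036, 0.2606]
ee_rot: [-1.562, -0.0, 0.882]
wrist_force: [-6.5, 6.1, 2.9]
width: 0.0155
```

```bash
python3 st2.py; for i in -14 -26 -38 -50 -62 -74; do python3 cr.py $i $((i-12));done
```

```text
18.58 [ 0.6131 -0.036   0.2606] w 0.0155 Fz 2.9 handle r 0.0764 ang 0.1 | push outward 6.53 cw 6.12
1 -0.0015 0 -0.0007 0; 1 -0.0015 0 -0.0007 0; 1 -0.0015 0 -0.0006 0; 1 -0.0016 0 -0.0006 0; 1 -0.0015 0 -0.0006 0; 1 -0.0016 0 -0.0005 0; 1 -0.0016 0 -0.0005 0; 1 -0.0016 0 -0.0005 0; 1 -0.0016 0 -0.0004 0; 1 -0.0016 0 -0.0005 0
1 -0.0016 0 -0.0004 0; 1 -0.0016 0 -0.0003 0; 1 -0.0017 0 -0.0003 0; 1 -0.0016 0 -0.0003 0; 1 -0.0016 0 -0.0002 0; 1 -0.0017 0 -0.0002 0; 1 -0.0016 0 -0.0002 0; 1 -0.0017 0 -0.0001 0; 1 -0.0016 0 -0.0001 0; 1 -0.0017 0 -0.0001 0
1 -0.0017 0 -0 0; 1 -0.0016 0 -0 0; 1 -0.0017 0 0 0; 1 -0.0016 0 0.0001 0; 1 -0.0017 0 0.0001 0; 1 -0.0016 0 0.0001 0; 1 -0.0017 0 0.0002 0; 1 -0.0016 0 0.0002 0; 1 -0.0016 0 0.0003 0; 1 -0.0017 0 0.0003 0
1 -0.0016 0 0.0003 0; 1 -0.0016 0 0.0004 0; 1 -0.0017 0 0.0003 0; 1 -0.0016 0 0.0005 0; 1 -0.0015 0 0.0004 0; 1 -0.0016 0 0.0005 0; 1 -0.0016 0 0.0005 0; 1 -0.0016 0 0.0006 0; 1 -0.0015 0 0.0005 0; 1 -0.0015 0 0.0006 0
1 -0.0015 0 0.0006 0; 1 -0.0015 0 0.0007 0; 1 -0.0015 0 0.0007 0; 1 -0.0015 0 0.0008 0; 1 -0.0015 0 0.0007 0; 1 -0.0014 0 0.0008 0; 1 -0.0015 0 0.0009 0; 1 -0.0014 0 0.0008 0; 1 -0.0014 0 0.0009 0; 1 -0.0013 0 0.0009 0
1 -0.0014 0 0.0009 0; 1 -0.0013 0 0.001 0; 1 -0.0013 0 0.001 0; 1 -0.0013 0 0.0011 0; 1 -0.0013 0 0.001 0; 1 -0.0012 0 0.0011 0; 1 -0.0012 0 0.0011 0; 1 -0.0013 0 0.0011 0; 1 -0.0011 0 0.0012 0; 1 -0.0012 0 0.0012 0
```

>>> {"name": "send_rows", "arguments": {"moves": "1 -0.0013 0 -0.001 0; 1 -0.0014 0 -0.001 0; 1 -0.0013 0 -0.0009 0; 1 -0.0014 0 -0.0009 0; 1 -0.0014 0 -0.0009 0; 1 -0.0014 0 -0.0009 0; 1 -0.0015 0 -0.0008 0; 1 -0.0014 0 -0.0008 0; 1 -0.0015 0 -0.0007 0; 1 -0.0015 0 -0.0008 0"}}

```text
time: 19.42
tool_pos: [0.6116, -0.0518, 0.2606]
ee_rot: [-1.563, -0.003, 0.882]
wrist_force: [-4.6, 7.3, 1.4]
width: 0.0155
```

```bash
python3 st2.py
```

```text
19.42 [ 0.6116 -0.0518  0.2606] w 0.0155 Fz 1.4 handle r 0.0766 ang -11.8 | push outward 6.02 cw 6.24
```

>>> {"name": "send_rows", "arguments": {"moves": "1 -0.0015 0 -0.0007 0; 1 -0.0015 0 -0.0007 0; 1 -0.0015 0 -0.0006 0; 1 -0.0016 0 -0.0006 0; 1 -0.0015 0 -0.0006 0; 1 -0.0016 0 -0.0005 0; 1 -0.0016 0 -0.0005 0; 1 -0.0016 0 -0.0005 0; 1 -0.0016 0 -0.0004 0; 1 -0.0016 0 -0.0005 0"}}

```text
time: 20.25
tool_pos: [0.6069, -0.0671, 0.2606]
ee_rot: [-1.565, -0.004, 0.883]
wrist_force: [-3.0, 7.8, 2.6]
width: 0.0151
```

```bash
python3 - <<'E'
from st2 import *
st2()
s=imaging.snapshot("side");im=s["image"][:,:,::-1]
cv2.imwrite("pics/side13.png",cv2.resize(im[160:240,260:360],None,fx=7,fy=7,interpolation=cv2.INTER_CUBIC))
E
```

```text
20.25 [ 0.6069 -0.0671  0.2606] w 0.0151 Fz 2.6 handle r 0.0767 ang -23.8 | push outward 5.90 cw 5.90
```

View pics/side13.png

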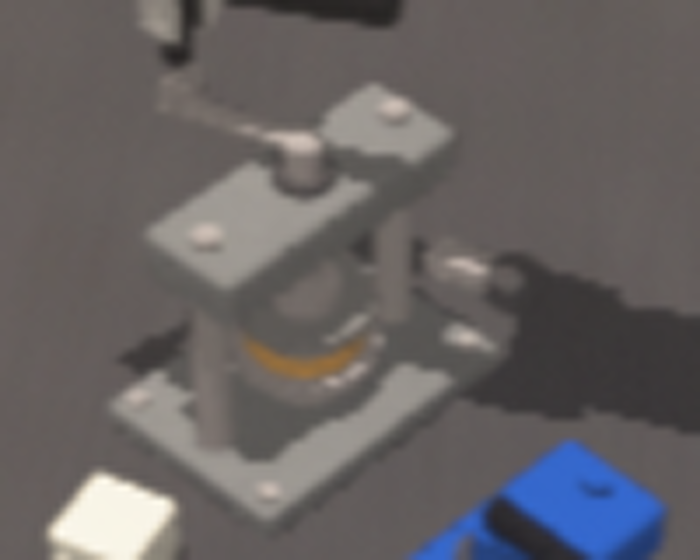

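>>> {"name": "send_rows", "arguments": {"moves": "1 -0.0016 0 -0.0004 0; 1 -0.0016 0 -0.0003 0; 1 -0.0017 0 -0.0003 0; 1 -0.0016 0 -0.0003 0; 1 -0.0016 0 -0.0002 0; 1 -0.0017 0 -0.0002 0; 1 -0.0016 0 -0.0002 0; 1 -0.0017 0 -0.0001 0; 1 -0.0016 0 -0.0001 0; 1 -0.0017 0 -0.0001 0"}}

```text
time: 21.13
tool_pos: [0.599, -0.0812, 0.2606]
ee_rot: [-1.566, -0.006, 0.883]
wrist_force: [-0.6, 8.0, 1.4]
width: 0.0155
```

```bash
python3 st2.py
```

```text
21.13 [ 0.599  -0.0812  0.2606] w 0.0155 Fz 1.4 handle r 0.0768 ang -35.8 | push outward 5.15 cw 6.12
```

>>> {"name": "send_rows", "arguments": {"moves": "1 -0.0017 0 -0 0; 1 -0.0016 0 -0 0; 1 -0.0017 0 0 0; 1 -0.0016 0 0.0001 0; 1 -0.0017 0 0.0001 0; 1 -0.0016 0 0.0001 0; 1 -0.0017 0 0.0002 0; 1 -0.0016 0 0.0002 0; 1 -0.0016 0 0.0003 0; 1 -0.0017 0 0.0003 0"}}

```text
time: 21.97
tool_pos: [0.5882, -0.0933, 0.2606]
ee_rot: [-1.568, -0.007, 0.883]
wrist_force: [1.0, 7.6, 0.9]
width: 0.0157
```

```bash
python3 - <<'E'
from st2 import *
st2()
for n in ("wrist",):
    s=imaging.snapshot(n);cv2.imwrite(f"pics/{n}14.png",s["image"][:,:,::-1])
E
python3 cr.py -50 -62 10 .004 .005;python3 cr.py -62 -74 10 .005 .005;python3 cr.py -74 -86 10 .005 .005;python3 cr.py -86 -98 10 .005 .005;
```

```text
21.97 [ 0.5882 -0.0933  0.2606] w 0.0157 Fz 0.9 handle r 0.0769 ang -47.9 | push outward 4.95 cw 5.82
1 -0.0016 0 0.0002 0; 1 -0.0017 0 0.0003 0; 1 -0.0016 0 0.0003 0; 1 -0.0017 0 0.0003 0; 1 -0.0016 0 0.0003 0; 1 -0.0016 0 0.0004 0; 1 -0.0016 0 0.0004 0; 1 -0.0016 0 0.0005 0; 1 -0.0016 0 0.0005 0; 1 -0.0016 0 0.0005 0
1 -0.0015 0 0.0007 0; 1 -0.0016 0 0.0006 0; 1 -0.0015 0 0.0008 0; 1 -0.0015 0 0.0007 0; 1 -0.0015 0 0.0008 0; 1 -0.0014 0 0.0008 0; 1 -0.0015 0 0.0008 0; 1 -0.0014 0 0.0009 0; 1 -0.0014 0 0.0009 0; 1 -0.0014 0 0.0009 0
1 -0.0014 0 0.001 0; 1 -0.0013 0 0.0009 0; 1 -0.0014 0 0.0011 0; 1 -0.0013 0 0.001 0; 1 -0.0013 0 0.0011 0; 1 -0.0012 0 0.0011 0; 1 -0.0013 0 0.0011 0; 1 -0.0012 0 0.0012 0; 1 -0.0012 0 0.0011 0; 1 -0.0011 0 0.0012 0
1 -0.0011 0 0.0012 0; 1 -0.0012 0 0.0013 0; 1 -0.0011 0 0.0012 0; 1 -0.001 0 0.0013 0; 1 -0.0011 0 0.0014 0; 1 -0.001 0 0.0013 0; 1 -0.0009 0 0.0013 0; 1 -0.001 0 0.0014 0; 1 -0.0009 0 0.0014 0; 1 -0.0009 0 0.0014 0
```

View pics/wrist14.png

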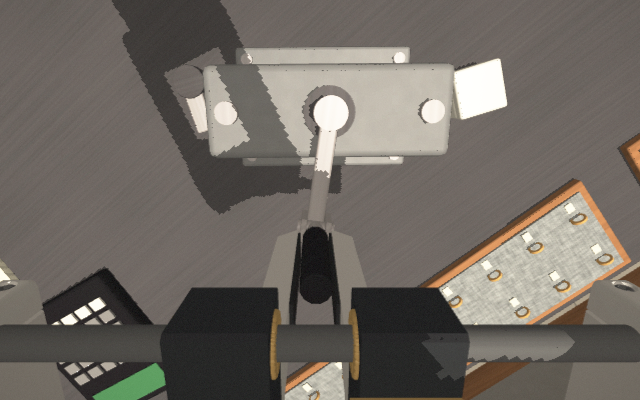

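>>> {"name": "send_rows", "arguments": {"moves": "1 -0.0016 0 0.0002 0; 1 -0.0017 0 0.0003 0; 1 -0.0016 0 0.0003 0; 1 -0.0017 0 0.0003 0; 1 -0.0016 0 0.0003 0; 1 -0.0016 0 0.0004 0; 1 -0.0016 0 0.0004 0; 1 -0.0016 0 0.0005 0; 1 -0.0016 0 0.0005 0; 1 -0.0016 0 0.0005 0"}}

```text
time: 22.85
tool_pos: [0.5752, -0.1029, 0.2606]
ee_rot: [-1.568, -0.008, 0.883]
wrist_force: [2.1, 8.2, 1.3]
width: 0.0157
```

```bash
python3 st2.py
```

```text
22.85 [ 0.5752 -0.1029  0.2606] w 0.0157 Fz 1.3 handle r 0.0771 ang -60.0 | push outward 6.04 cw 5.93
```

>>> {"name": "send_rows", "arguments": {"moves": "1 -0.0015 0 0.0007 0; 1 -0.0016 0 0.0006 0; 1 -0.0015 0 0.0008 0; 1 -0.0015 0 0.0007 0; 1 -0.0015 0 0.0008 0; 1 -0.0014 0 0.0008 0; 1 -0.0015 0 0.0008 0; 1 -0.0014 0 0.0009 0; 1 -0.0014 0 0.0009 0; 1 -0.0014 0 0.0009 0"}}

```text
time: 23.68
tool_pos: [0.5604, -0.1095, 0.2606]
ee_rot: [-1.569, -0.008, 0.883]
wrist_force: [3.8, 7.4, -0.2]
width: 0.016
```

```bash
python3 st2.py
```

```text
23.68 [ 0.5604 -0.1095  0.2606] w 0.0160 Fz -0.2 handle r 0.0770 ang -72.1 | push outward 5.85 cw 5.91
```

>>> {"name": "send_rows", "arguments": {"moves": "1 -0.0014 0 0.001 0; 1 -0.0013 0 0.0009 0; 1 -0.0014 0 0.0011 0; 1 -0.0013 0 0.001 0; 1 -0.0013 0 0.0011 0; 1 -0.0012 0 0.0011 0; 1 -0.0013 0 0.0011 0; 1 -0.0012 0 0.0012 0; 1 -0.0012 0 0.0011 0; 1 -0.0011 0 0.0012 0"}}

```text
time: 24.52
tool_pos: [0.5448, -0.1127, 0.2606]
ee_rot: [-1.571, -0.009, 0.883]
wrist_force: [6.0, 7.4, -0.5]
width: 0.0156
```

```bash
python3 - <<'E'
from st2 import *
st2()
s=imaging.snapshot("side");im=s["image"][:,:,::-1]
cv2.imwrite("pics/side15.png",cv2.resize(im[160:240,260:360],None,fx=7,fy=7,interpolation=cv2.INTER_CUBIC))
E
```

```text
24.52 [ 0.5448 -0.1127  0.2606] w 0.0156 Fz -0.5 handle r 0.0769 ang -84.0 | push outward 6.75 cw 6.76
```

View pics/side15.png

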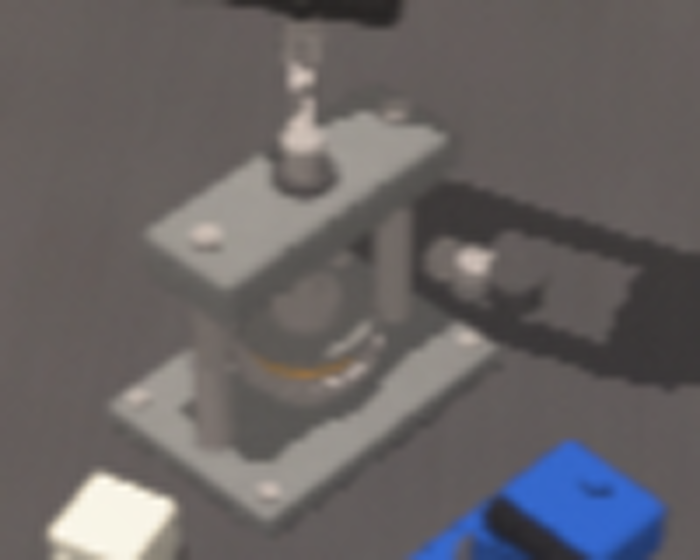

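```bash
for i in -86 -91 -96 -101 -106; do python3 cr.py $i $((i-5)) 10 .005 .005;done
```

```text
1 -0.0005 0 0.0005 0; 1 -0.0005 0 0.0005 0; 1 -0.0004 0 0.0005 0; 1 -0.0005 0 0.0006 0; 1 -0.0005 0 0.0005 0; 1 -0.0004 0 0.0005 0; 1 -0.0005 0 0.0005 0; 1 -0.0004 0 0.0006 0; 1 -0.0005 0 0.0005 0; 1 -0.0004 0 0.0006 0
1 -0.0004 0 0.0005 0; 1 -0.0005 0 0.0006 0; 1 -0.0004 0 0.0006 0; 1 -0.0004 0 0.0005 0; 1 -0.0004 0 0.0006 0; 1 -0.0004 0 0.0005 0; 1 -0.0004 0 0.0006 0; 1 -0.0004 0 0.0006 0; 1 -0.0004 0 0.0006 0; 1 -0.0004 0 0.0005 0
1 -0.0004 0 0.0006 0; 1 -0.0004 0 0.0006 0; 1 -0.0003 0 0.0006 0; 1 -0.0004 0 0.0006 0; 1 -0.0004 0 0.0005 0; 1 -0.0003 0 0.0006 0; 1 -0.0004 0 0.0006 0; 1 -0.0003 0 0.0007 0; 1 -0.0004 0 0.0006 0; 1 -0.0003 0 0.0006 0
1 -0.0003 0 0.0006 0; 1 -0.0004 0 0.0006 0; 1 -0.0003 0 0.0007 0; 1 -0.0003 0 0.0006 0; 1 -0.0003 0 0.0006 0; 1 -0.0003 0 0.0006 0; 1 -0.0003 0 0.0007 0; 1 -0.0003 0 0.0006 0; 1 -0.0003 0 0.0006 0; 1 -0.0003 0 0.0007 0
1 -0.0003 0 0.0006 0; 1 -0.0002 0 0.0007 0; 1 -0.0003 0 0.0006 0; 1 -0.0003 0 0.0007 0; 1 -0.0002 0 0.0006 0; 1 -0.0003 0 0.0007 0; 1 -0.0002 0 0.0006 0; 1 -0.0003 0 0.0007 0; 1 -0.0002 0 0.0006 0; 1 -0.0002 0 0.0007 0
```

>>> {"name": "send_rows", "arguments": {"moves": "1 -0.0005 0 0.0005 0; 1 -0.0005 0 0.0005 0; 1 -0.0004 0 0.0005 0; 1 -0.0005 0 0.0006 0; 1 -0.0005 0 0.0005 0; 1 -0.0004 0 0.0005 0; 1 -0.0005 0 0.0005 0; 1 -0.0004 0 0.0006 0; 1 -0.0005 0 0.0005 0; 1 -0.0004 0 0.0006 0"}}

```text
time: 25.4
tool_pos: [0.5385, -0.113, 0.2606]
ee_rot: [-1.573, -0.01, 0.883]
wrist_force: [7.0, 6.3, -1.0]
width: 0.0155
```

```bash
python3 st2.py
```

```text
25.4 [ 0.5385 -0.113   0.2606] w 0.0155 Fz -1.0 handle r 0.0769 ang -88.6 | push outward 6.15 cw 7.14
```

>>> {"name": "send_rows", "arguments": {"moves": "1 -0.0004 0 0.0005 0; 1 -0.0005 0 0.0006 0; 1 -0.0004 0 0.0006 0; 1 -0.0004 0 0.0005 0; 1 -0.0004 0 0.0006 0; 1 -0.0004 0 0.0005 0; 1 -0.0004 0 0.0006 0; 1 -0.0004 0 0.0006 0; 1 -0.0004 0 0.0006 0; 1 -0.0004 0 0.0005 0"}}

```text
time: 26.23
tool_pos: [0.5322, -0.1129, 0.2606]
ee_rot: [-1.574, -0.011, 0.883]
wrist_force: [10.2, 5.4, -2.4]
width: 0.0153
```

```bash
python3 st2.py
```

```text
26.23 [ 0.5322 -0.1129  0.2606] w 0.0153 Fz -2.4 handle r 0.0768 ang -93.3 | push outward 5.98 cw 9.84
```

>>> {"name": "send_rows", "arguments": {"moves": "1 -0.0001 0 0.0001 0; 1 -0.0001 0 0.0002 0; 1 -0.0001 0 0.0001 0; 1 -0.0001 0 0.0002 0; 1 -0.0001 0 0.0001 0; 1 -0.0001 0 0.0002 0; 1 -0.0001 0 0.0002 0; 1 -0.0001 0 0.0002 0; 1 -0.0001 0 0.0002 0; 1 -0.0001 0 0.0002 0"}}

```text
time: 27.07
tool_pos: [0.5305, -0.1128, 0.2607]
ee_rot: [-1.575, -0.011, 0.883]
wrist_force: [10.6, 5.8, -2.0]
width: 0.0155
```

```bash
python3 - <<'E'
from st2 import *
st2()
s=imaging.snapshot("side");im=s["image"][:,:,::-1]
cv2.imwrite("pics/side16.png",cv2.resize(im[160:240,260:360],None,fx=7,fy=7,interpolation=cv2.INTER_CUBIC))
st2()
E
```

```text
27.07 [ 0.5305 -0.1128  0.2607] w 0.0155 Fz -2.0 handle r 0.0768 ang -94.6 | push outward 6.62 cw 10.14
27.12 [ 0.5305 -0.1128  0.2606] w 0.0158 Fz -1.8 handle r 0.0768 ang -94.6 | push outward 6.59 cw 10.34
```

View pics/side16.png

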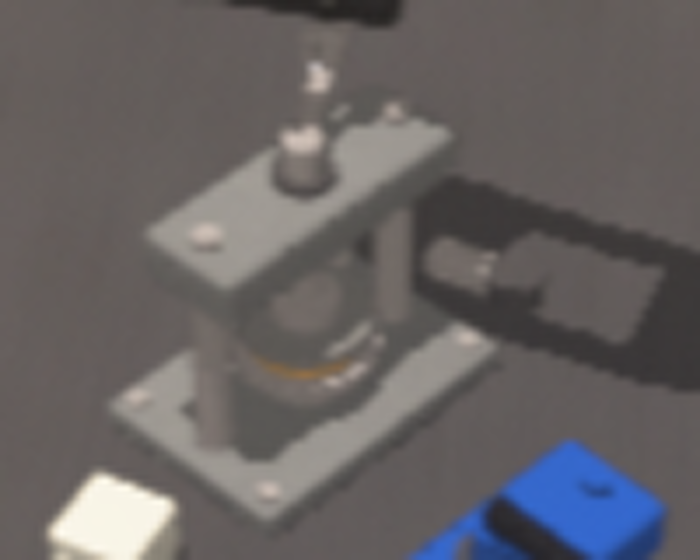

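The winding force is about 4 N above free running (10.1–10.3 against 6.05), so I'm stopping. Before opening, I'll unload the arm.

>>> {"name": "send_rows", "arguments": {"moves": "1 0.0011 0 -0.0004 0; 1 0.0011 0 -0.0004 0; 1 0.0011 0 -0.0004 0; 1 0.0011 0 -0.0004 0; 1 0 0 0 0; 1 0 0 0 0; 1 0 0 0 0; 1 0 0 0 0; 1 0 0 0 0; 1 0 0 0 0"}}

```text
time: 27.95
tool_pos: [0.5312, -0.1126, 0.2606]
ee_rot: [-1.571, -0.003, 0.88]
wrist_force: [3.4, 4.3, 1.5]
width: 0.0152
```

```bash
python3 st2.py
```

```text
27.95 [ 0.5312 -0.1126  0.2606] w 0.0152 Fz 1.5 handle r 0.0766 ang -94.1 | push outward 4.55 cw 3.04
```

>>> {"name": "send_rows", "arguments": {"moves": "0.5 0 0 0 0; 0.2 0 0 0 0; 0 0 0 0 0; 0 0 0 0 0; 0 0 0 0 0; 0 0 -0.02 0 0; 0 0 -0.03 0 0; 0 0 -0.03 0 0; 0 0 -0.03 0 0; 0 0 0 0 0"}}

```text
time: 28.78
tool_pos: [0.5316, -0.114, 0.3774]
ee_rot: [-1.582, -0.004, 0.878]
wrist_force: [-0.6, -0.0, 0.9]
width: 0.047
```

```bash
python3 - <<'E'
from st2 import *
st2()
for n in ("side","wrist","top"):
    s=imaging.snapshot(n);im=s["image"][:,:,::-1]
    if n=="side": im=cv2.resize(im[130:250,230:390],None,fx=5,fy=5,interpolation=cv2.INTER_CUBIC)
    cv2.imwrite(f"pics/{n}17.png",im)
E
```

```text
28.78 [ 0.5316 -0.114   0.3774] w 0.0470 Fz 0.9 handle r 0.0780 ang -93.7 | push outward -0.09 cw -0.64
```

View pics/side17.png

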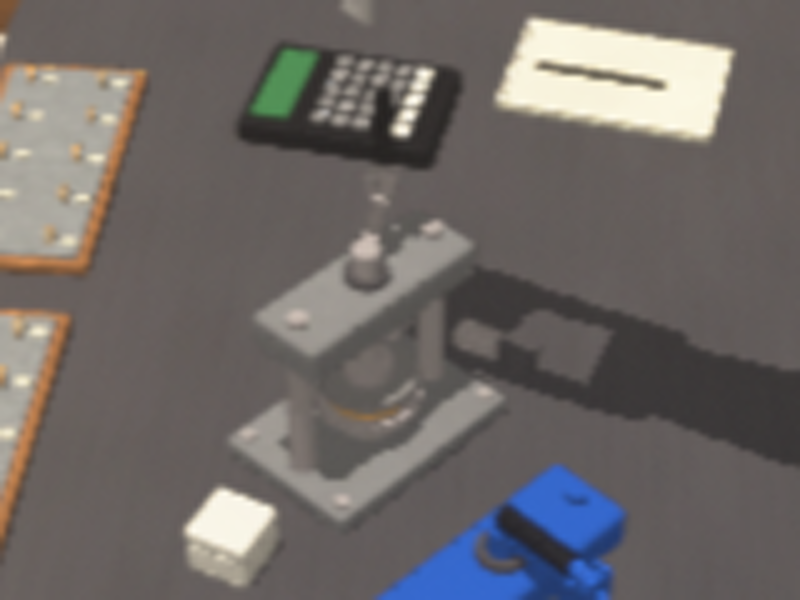

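View pics/wrist17.png

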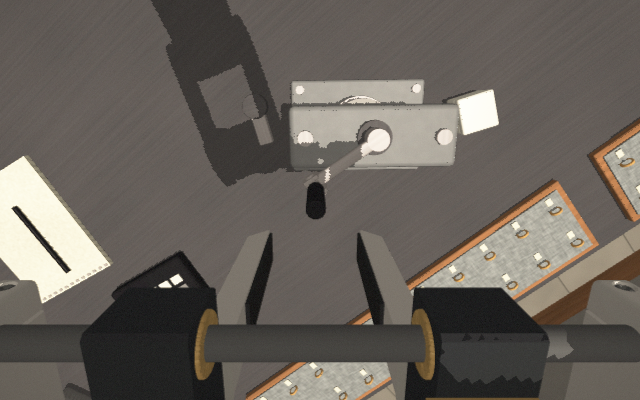

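View pics/top17.png

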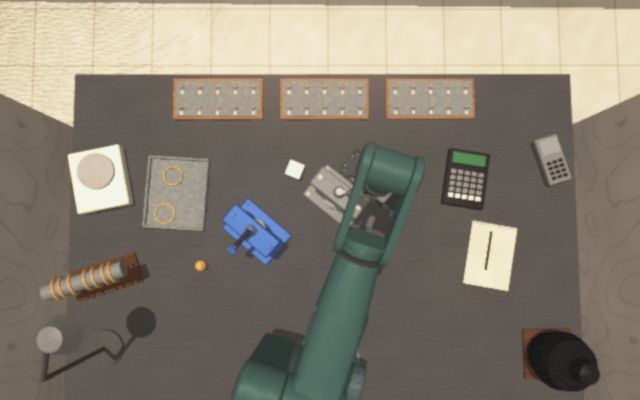

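```bash
python3 - <<'E'
from st2 import *
s=imaging.snapshot("wrist")
A=np.array([.541,-.0393,.204]);z=np.array([0,0,1])
for t in ("crank_axis","handle_hinge","handle_end"):
    for d in imaging.landmark_of(s,t)[:2]: print(t,d["conf"],d["centre"])
print("axis",proj(s,A))
for a in (-94,-95):
    e=np.array([np.cos(np.radians(a)),np.sin(np.radians(a)),0]);H=A+.075*e
    print(a,"hinge",proj(s,H))
    for deg in (70,80,85,90):
        t=np.radians(deg);print(deg,proj(s,H+.078*(-e*np.cos(t)+z*np.sin(t))))
im=s["image"][100:230,260:420,::-1];cv2.imwrite("pics/w18.png",cv2.resize(im,None,fx=4.5,fy=4.5,interpolation=cv2.INTER_CUBIC))
o=robot.get_obs();print(o["time"],o["wrist_force"])
E
```

```text
crank_axis 0.87 [384.7, 143.5]
crank_axis 0.35 [316.6, 211.8]
handle_hinge 0.95 [316.1, 187.1]
handle_end 0.91 [319.4, 212.3]
axis [382.2163 145.2855]
-94 hinge [317.2419 190.371 ]
70 [346.706  194.3649]
80 [332.7087 205.3832]
85 [325.4241 210.7163]
90 [318.0862 215.8305]
-95 hinge [316.4696 189.3041]
70 [346.0873 193.4845]
80 [331.9051 204.2674]
85 [324.5256 209.4841]
90 [317.093  214.4849]
29.1333 [ 0.6857 -0.0433  0.7512]
```

View pics/w18.png

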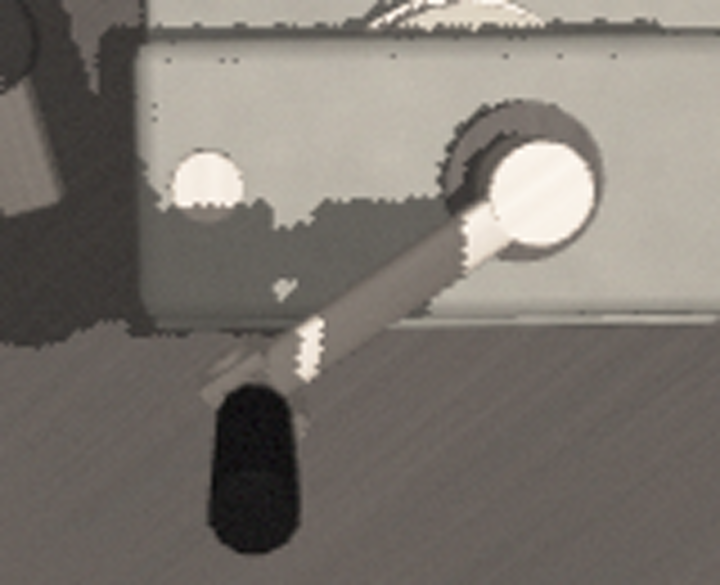

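The handle's end sits at (317,213) against a predicted (317–318,215) for 90°, so it is upright. The arm is clear, and in the top view the bystanders are where they were. Handing in.

```bash
python3 -c "
from bench import order
print(order.close_job())"
```

```text
the job is handed in; nothing more can be done
None
```

I unfolded the grey press's handle to its stop and wound the crank clockwise about 235° until it turned clearly harder. I then relaxed the arm, let go, lifted clear and handed the job in at about 29 s of the 72 s allowed.

- **Handle:** The first grip slipped at about 84°, so I gripped it again and pushed on until the force jumped at the stop. The last close-up shows it at roughly 89–90°.
- **Clamping:** The crank ran free at about 6.05 N along the circle and read 10.1–10.3 N when I stopped. That rise of about 4.1 N implies about 31 N of clamping. A fit over the earlier readings gave about 26 N. The two estimates differ, but both lie within 12–45 N. I could not measure the clamping force directly.
- **Surroundings:** The wrist force was near zero after lifting. In the last pictures the ring box, calculator, tray and weight stand where they were at the start. I judged the loupe only by eye in the close-ups, because the arm hides it in the last top view. I did not measure how well the bangle is centred, but it looked in place under the pad.

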